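# Press a gasketed logger cap home in the trigger clamp

## Task

Lay the blue logger housing flat in the bed of the trigger clamp with its white cap toward the sliding jaw, holding it by the blue body only, and let go. Pump the orange trigger until the jaw has pressed the cap fully home, which you feel as the trigger going solid part-way (do not force it further), then hold down the red release lever until the jaw has slid all the way back. Do not push the jaw or the cap by hand, leave the housing lying in the bed, and leave the other things where they are.

Things in the scene. Friction and masses are not known exactly. Their poses are not given: they have to be found in the camera images.
- clamp: bench trigger clamp fixed on the bench: grey base plate 350 x 90 mm, 12 mm thick. Origin on the bench surface under the sliding bar; x = along the bar, the way the jaw advances; z up. In this frame (mm): head block x -118 to -14, 46 wide, top z = 73; fixed black handle x -87 to -73, 26 wide, top z = 131; fixed jaw face at x = 184, 74 wide, top z = 74
- bed (a point): middle of the clear bed, on its surface (top of the base plate), at (127.5, 0, 12) mm in the clamp's frame, axes as the clamp's. The bed runs from the retracted jaw's face (x = 20) to the fixed jaw's face (x = 184), between two guide rails 68 mm apart and 12 mm high
- jaw (a joint): advance of the sliding jaw in m: 0 = fully back (a light return spring of 2 to 3 N draws it there), up to 0.078. A ratchet (7 mm teeth) keeps what the trigger has gained until the release lever is pressed
- jaw_face (a point): centre of the flat face of the sliding jaw (52 x 52 mm) that pushes the cap; x = direction of advance
- trigger (a joint): trigger angle in rad: 0 = at rest (leaning forward 0.3), 0.6 = fully pulled back toward the black handle; springs back by itself. Pivot at (-46, 0, 66) mm in the clamp's frame, axis along y. First 0.15 rad idle (about 3 N); a full pull advances the jaw about 14 mm (5-9 N at the pad, 8-13 N as the cap goes in); solid, anywhere in a stroke, once the cap is home: 20-25 N is ample, over 30 N forces it
- trigger_pad (a point): middle of the front face (away from the handle) of the trigger's rounded top, 66 mm from its pivot; the top is 26 mm wide, 14 mm thick and 14 mm along the lever (its end is about 7 mm above this point); pulling moves it along the clamp's -x. It turns with the trigger
- release (a joint): angle of the red release lever in rad: 0 = up (ratchet holds), 0.32 = fully pressed; the jaw is free above about 0.21 and slides back by itself in about a second while the lever is held down. Needs 4 to 6 N; springs back up
- release_pad (a point): top of the release lever's 26 x 26 mm end pad, 60 mm behind its pivot; press it straight down, 19 mm of travel
- housing_center (a point): centre of the blue housing of a data logger (a closed rounded box 105 x 56 x 56 mm, 0.36 kg with its cap, long side along x), half-way up, 28 mm above its underside; x = along the housing, away from the cap
- cap (a joint): how far the white end cap is pressed in, m: 0 = 10 mm proud, 0.010 = fully home on its stop; stiff gasket (about 5.5 N), stays where it is pushed
- cap_face (a point): centre of the outer face of the white end cap (54 x 54 x 15 mm plate on a plug with an orange gasket), on the housing's -x end; 77.5 mm from the housing's centre when the cap is 10 mm proud, 67.5 mm when home
- ball_valve: grey plastic pipe ball valve with a red tee handle, 54x132x72 mm, loose bystander; origin under its middle
- vial_5: 27 mm sample vial, 68 mm tall, blue cap, loose bystander; origin under its middle
- ph_pen: yellow and grey pen-shaped meter, 30x149x20 mm, loose bystander; origin under its middle

How it is judged:
By the outcome, as a careful person would: the job done as asked, in the order asked, and still so for the second after the job is handed in, with the robot touching nothing.
It also fails if it takes over 64 s, if anything falls off the work surface, if the arm or the gripper's body presses on something with over 40 N, if the wrist force passes 120 N, or if a joint passes its speed limit or range.

## Robot

A 6-joint arm with a two-finger parallel gripper is mounted at the origin on a cart in front of the work surface, level with it; the furniture and walls round the work are solid. World frame = base frame: x ahead of the robot, y to its left, z up, the work surface at z = 0. Lengths are in m, angles in rad, forces in N, time in s.
With the tool pointing down it reaches from about 0.4 to 0.825 m from the base axis. Payload 7 kg.
Tool frame: the origin (TCP) lies midway between the tips of the shut fingers; the grasp point (between the pads) lies 19 mm behind it; z points along the fingers, x is the direction in which the jaws open and shut, and the axes are right-handed (so a half turn about z gives the same grasp; the last joint's range is limited). The gripper opens to 88 mm and grips with 3 to 60 N. Pads are 19 mm wide; open, the fingers measure 130 mm over their backs; the gripper's body (78 mm by 193 mm) begins 47 mm behind the grasp point.
Start: joints at [-0.993, 0.359, 0.012, 0, -1.224, -0.288], TCP at [0.193, -0.647, 0.227] pointing down, gripper open.
Joint ranges: [-3.07, 3.07], [-1.43, 2.12], [-1.02, 1.25], [-3.03, 1.67], [-3.05, -0], [-3.03, 3.03]. Speed limits (rad/s): [2.39, 2.39, 3.01, 3.14, 3.14, 3.14].

## Interface

Orientations are given as [roll, pitch, yaw] about the fixed x, y, z axes, in that order (R = Rz(yaw) Ry(pitch) Rx(roll)).
In Python, from station import arm, viewer, ticket gives the robot as it stands. The module is installed in compiled form; this text tells all that it offers.
- The arm moves only by the tool step_arm, never from a script. Its argument "targets" is a list of rows, each a list of 3 entries, a list of its own where there are three numbers: the shift along the tool's x, y, z in m, then the turn, a rotation vector about the tool's x, y, z in degrees, then the opening, from -1 (shut) to 1 (fully open), so that 0 is half open. A call has exactly 8 rows; each row shifts and turns the commanded pose from where the row before left it, along the tool's axes as they then stand; what a row does not reach is not made up. A row lasts 1/10 s, in which the tool goes at most 50 mm and 8.59 degrees, less where a joint would pass 70% of its speed; a pose out of reach is approached as far as the arm can. A call is refused whole if a number of a shift passes 0.05 or a number of a turn 8.59, either way. A call with a gripper value outside its range is refused whole. The fingers move at their own pace and stop on an object; "grip_force" is the grip in N (left out, the last holds). Time passes only in rows, so rows that do not move let the fingers close, or fill a call up. It gives the time, the measured TCP pose, the force and the opening at its end, in the units of the state.
- arm.get_state(): the state, without advancing time (a new reading comes with each control period).
- viewer.grab_frame(name): name is "scene" or "top"; returns (picture, depth): 400x640x3 uint8, red, green, blue; 400x640 float32, m along the optical axis (not along the pixel's ray), 0 where there is no reading.
- viewer.calibration(name): a dict with "fov_y" (degrees; the focal length in pixels is half the picture's height over the tangent of half this angle, whatever the lens; pixels are square), "cx", "cy" (the principal point, pixels), "world_to_cam" (4x4, takes a point from world to camera coordinates). Camera axes: x right, y up, looking along -z (the intrinsics and any distortion apply to the point x, -y, -z); pixel columns grow to the right and rows downward; lengths in m; the calibration is good to about 2 mm. A picture is of the moment at which its call begins. calibration takes no time and is no camera call.
- ticket.job_done(): hands the job in, once; it reports no verdict.
The state is a dict: "t": time; "q": joint angles; "qd": joint speeds; "joint_efforts": joint torques, N m; "eef_pos": TCP position; "ee_rot": TCP orientation; "force": force on the tool from outside, world axes, zero at the start; "moment": the same for the moment, N m; "width": finger opening in m.
Only numpy, scipy, OpenCV 4.12 (cv2) and the standard library are available. Lean on these libraries where they do the work, as an engineer would, in place of code of your own. Each camera call takes 0.05 s, during which the arm holds its last target.

## Working session

There is one attempt and no reset: what is moved stays moved. The work goes in short steps, Python scripts to look and compute and a tool call to move; the robot and the scene stay as the last step left them, time stands still between calls to the robot, and variables do not carry over. Pictures are saved under pics/ and viewed, and the job is handed in when it is done.

Besides the shell and the picture viewer there is one more tool, called after "Request:" as name([rows], argument=value, ...), one row to a line, values as JSON. step_arm: Moves the arm, as the interface text tells. Its arguments: {"type":"object","properties":{"targets":{"type":"array"},"grip_force":{"type":"number"}},"required":["targets"]}

```bash
ls; mkdir -p pics; python3 - <<'E'
from station import arm, viewer
import cv2,numpy as np
s=arm.get_state();print(s)
for n in("scene","top"):
    p,d=viewer.grab_frame(n);cv2.imwrite(f"pics/{n}0.png",p[:,:,::-1]);np.save(f"{n}0.npy",d)
    print(n,viewer.calibration(n))
E
```

```text
pics
{'t': 0.0, 'q': array([-9.92930484e-01,  3.59400139e-01,  1.10507296e-02, -3.59472930e-04,
       -1.22410264e+00, -2.88136617e-01]), 'qd': array([ 0.00033812, -0.00099599,  0.00034032, -0.0002761 , -0.00103979,
       -0.0009275 ]), 'joint_efforts': array([ 3.62684923e-04, -5.82724857e+01,  2.93056870e+01,  6.99741483e+00,
        6.79255289e-03, -1.20662326e-04]), 'eef_pos': array([ 0.19269917, -0.64639065,  0.2256089 ]), 'ee_rot': array([-3.14144610e+00, -1.68350093e-03,  1.86040300e+00]), 'force': array([0.33516124, 1.08811736, 0.87953744]), 'moment': array([-0.00362632,  0.09690726, -0.01207699]), 'width': 0.08765669797412112}
scene {'fov_y': 45.69098597012233, 'cx': 327.24289878851437, 'cy': 201.30674719486825, 'world_to_cam': array([[ 0.31076804, -0.9503371 , -0.01681139, -0.27800419],
       [ 0.61011448,  0.18588769,  0.77019874, -0.40749772],
       [-0.7288234 , -0.24961003,  0.63758237, -1.20210352],
       [ 0.        ,  0.        ,  0.        ,  1.        ]])}
top {'fov_y': 46.75580263202746, 'cx': 318.51124459140726, 'cy': 194.58592574751358, 'world_to_cam': array([[-0.02565974, -0.99966766,  0.0024811 , -0.11648318],
       [ 0.99686473, -0.02540181,  0.07493641, -0.54270667],
       [-0.07484848,  0.00439617,  0.99718523, -1.22841322],
       [ 0.        ,  0.        ,  0.        ,  1.        ]])}
```

View pics/scene0.png

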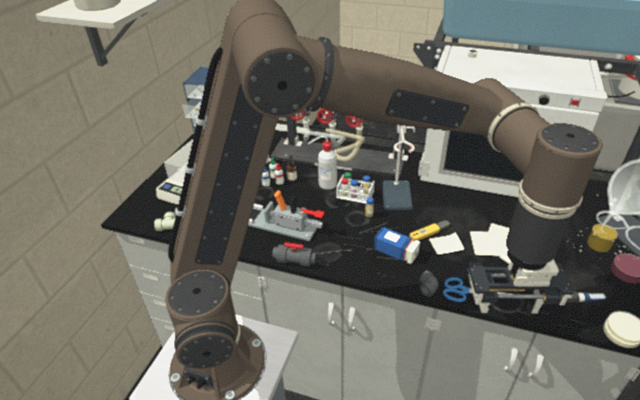

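View pics/top0.png

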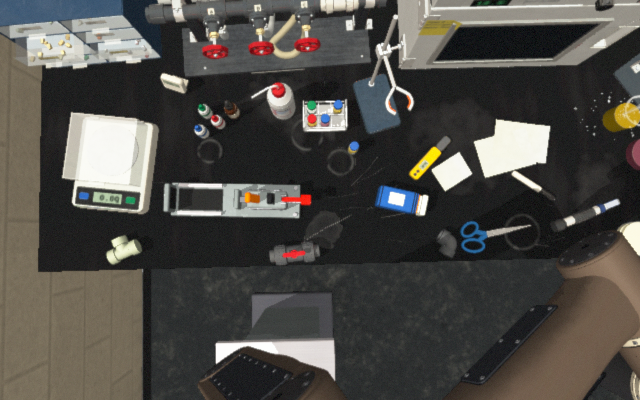

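```bash
cat > h.py <<'E'
import numpy as np,cv2
from station import arm,viewer
def cal(n):
    c=viewer.calibration(n);f=200/np.tan(np.radians(c['fov_y']/2));return f,c['cx'],c['cy'],c['world_to_cam']
def px2w(n,u,v,z=None,depth=None):
    f,cx,cy,M=cal(n);R=M[:3,:3];t=M[:3,3];C=-R.T@t
    r=R.T@np.array([(u-cx)/f,-(v-cy)/f,-1.])
    k=depth if depth is not None else (z-C[2])/r[2]
    return C+k*r
def w2px(n,p):
    f,cx,cy,M=cal(n);c=M[:3,:3]@np.asarray(p)+M[:3,3];return cx+f*c[0]/-c[2],cy-f*c[1]/-c[2]
def cloud(n,d):
    f,cx,cy,M=cal(n);v,u=np.mgrid[:400,:640];c=np.stack([(u-cx)/f*d,-(v-cy)/f*d,-d],-1)
    w=(c-M[:3,3])@M[:3,:3];w[d==0]=np.nan;return w
def crop(p,x0,y0,x1,y1,k,fn):
    cv2.imwrite(fn,cv2.resize(p[y0:y1,x0:x1,::-1],None,fx=k,fy=k,interpolation=cv2.INTER_CUBIC))
E
python3 - <<'E'
from h import *
p=cv2.imread('pics/top0.png')[:,:,::-1]
crop(p,155,170,325,225,4.7,'pics/a1.png');crop(p,360,130,460,225,6,'pics/a2.png')
q=cv2.imread('pics/scene0.png')[:,:,::-1]
crop(q,240,180,440,280,4,'pics/a3.png')
w=cloud('top',np.load('top0.npy'))
for u,v in [(397,200),(412,203),(422,204),(385,198),(300,199),(253,199),(200,200),(170,200),(180,200),(248,199),(287,198),(268,190),(420,250)]:print(u,v,w[v,u].round(4))
E
```

```text
397 200 [ 0.5173 -0.335   0.0585]
412 203 [ 0.5086 -0.3746  0.0555]
422 204 [ 0.5052 -0.4002  0.0578]
385 198 [ 0.5234 -0.304   0.0575]
300 199 [ 0.5244 -0.0825  0.0886]
253 199 [0.5259 0.0343 0.1101]
200 200 [0.5337 0.1917 0.0114]
170 200 [0.5315 0.2541 0.0713]
180 200 [0.535  0.2456 0.0125]
248 199 [0.5246 0.0432 0.1339]
287 198 [ 0.5278 -0.0494  0.0876]
268 190 [0.5513 0.0008 0.0675]
420 250 [ 0.3826 -0.404  -0.0065]
```

View pics/a1.png

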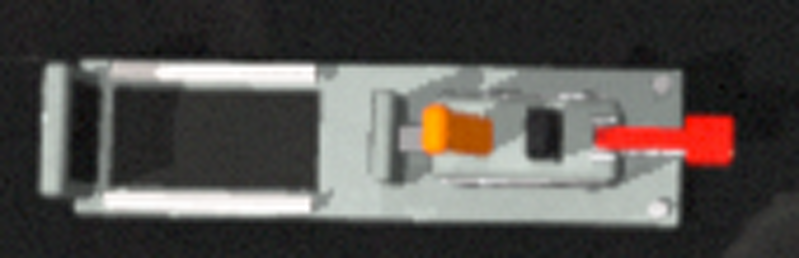

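View pics/a2.png

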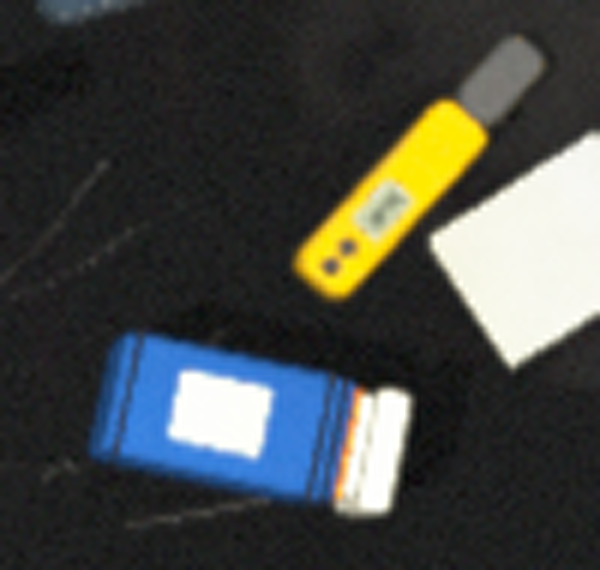

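View pics/a3.png

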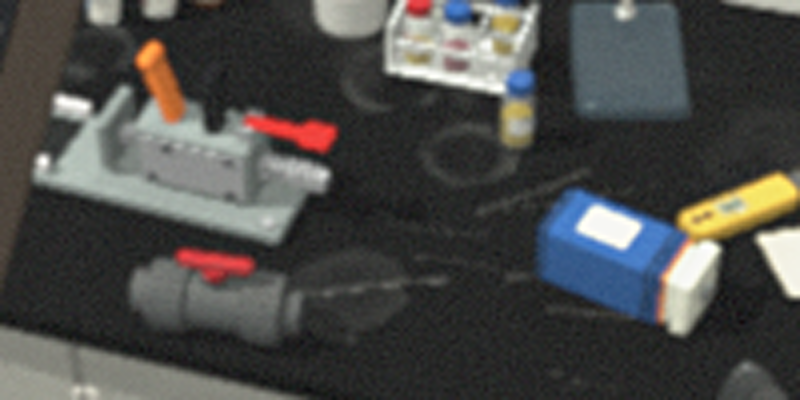

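```bash
python3 - <<'E'
from h import *
p=cv2.imread('pics/top0.png');d=np.load('top0.npy');w=cloud('top',d)
hsv=cv2.cvtColor(p,cv2.COLOR_BGR2HSV)
# housing top points
R=np.zeros((400,640),bool);R[170:230,360:445]=1
m=R&(w[...,2]>0.045)&(w[...,2]<0.07)
P=w[m];print(m.sum(),np.median(P[:,2]))
(r)=cv2.minAreaRect(P[:,:2].astype(np.float32)*1000);print(r)
print(cv2.boxPoints(r))
blue=R&(hsv[...,0]>95)&(hsv[...,0]<125)&(hsv[...,1]>120)&(w[...,2]>.045)
B=w[blue];rb=cv2.minAreaRect(B[:,:2].astype(np.float32)*1000);print('blue',rb)
# clamp
def C(x,y,z):return px2w('top',155+(x+.5)/4.7-.5,170+(y+.5)/4.7-.5,z).round(4)
print('base R',C(683,70,.012),C(683,224,.012),'L',C(78,60,.012),C(76,213,.012))
print('fixed jaw face top',C(72,64,.074),C(69,195,.074), 'rear',C(47,64,.074),C(41,195,.074))
print('head',C(622,100,.073),C(617,186,.073))
print('handle',C(528,108,.131),C(563,108,.131),C(528,160,.131),C(563,160,.131))
print('relpad',C(684,117,.09),C(734,117,.09),C(684,164,.09),C(734,164,.09))
print('jaw',C(371,90,.085),C(371,183,.085),C(395,90,.085))
print('trig',C(422,108,.134),C(448,105,.134),C(425,152,.134))
for nm,(u0,u1,v0,v1,z0,z1) in dict(fixed=(155,180,178,216,.06,.085),jaw=(230,245,185,215,.05,.1),rel=(296,314,190,210,.05,.12),trig=(242,252,190,205,.1,.16),handle=(264,280,190,205,.115,.15),head=(250,292,185,215,.066,.08)).items():
    q=w[v0:v1,u0:u1].reshape(-1,3);q=q[(q[:,2]>z0)&(q[:,2]<z1)];print(nm,len(q),np.percentile(q,[3,50,97],axis=0).round(4).tolist())
E
```

```text
1025 0.05561853767163819
((517.8433227539062, -350.0476379394531), (129.32554626464844, 56.3677864074707), 75.95140075683594)
[[ 474.80585 -405.93488]
 [ 529.48773 -419.61786]
 [ 560.8808  -294.1604 ]
 [ 506.1989  -280.47742]]
blue ((521.0396118164062, -337.2740173339844), (102.99064636230469, 56.3677864074707), 75.95140075683594)
base R [ 0.569  -0.0805  0.012 ] [ 0.4799 -0.0785  0.012 ] L [0.5837 0.2695 0.012 ] [0.4952 0.2708 0.012 ]
fixed jaw face top [0.5748 0.2533 0.074 ] [0.5027 0.2551 0.074 ] rear [0.5751 0.267  0.074 ] [0.5031 0.2704 0.074 ]
head [ 0.5473 -0.0487  0.073 ] [ 0.5   -0.045  0.073]
handle [ 0.5394 -0.0031  0.131 ] [ 0.539  -0.0215  0.131 ] [ 0.5122 -0.0027  0.131 ] [ 0.5117 -0.021   0.131 ]
relpad [ 0.5357 -0.0832  0.09  ] [ 0.5351 -0.1103  0.09  ] [ 0.5102 -0.0826  0.09  ] [ 0.5095 -0.1097  0.09  ]
jaw [0.5552 0.0871 0.085 ] [0.5045 0.0877 0.085 ] [0.5549 0.074  0.085 ]
trig [0.5406 0.0518 0.134 ] [0.5418 0.0382 0.134 ] [0.5175 0.0506 0.134 ]
fixed 204 [[0.5058, 0.2546, 0.0614], [0.5396, 0.2612, 0.0718], [0.5732, 0.2697, 0.0768]]
jaw 114 [[0.5077, 0.0778, 0.0524], [0.5325, 0.0835, 0.0678], [0.5552, 0.0897, 0.0708]]
rel 126 [[0.5114, -0.108, 0.0844], [0.5237, -0.0928, 0.0887], [0.5342, -0.0725, 0.0931]]
trig 71 [[0.5179, 0.0374, 0.1194], [0.5297, 0.0432, 0.1334], [0.5419, 0.0506, 0.139]]
handle 66 [[0.5141, -0.015, 0.1208], [0.5259, -0.0087, 0.1289], [0.5386, -0.0026, 0.1333]]
head 433 [[0.5057, -0.0428, 0.0667], [0.5251, 0.0058, 0.0721], [0.5513, 0.045, 0.0769]]
```

```bash
cat >> h.py <<'E'
from scipy.spatial.transform import Rotation as Ro
def pose():
    s=arm.get_state();return np.array(s['eef_pos']),Ro.from_euler('xyz',s['ee_rot']),s
def plan(p0,R0,wps):
    """wps: list of (pos,yawdeg or Rotation,nrows)"""
    rows=[]
    for g,Rg,n in wps:
        if not isinstance(Rg,Ro): Rg=Ro.from_euler('xyz',[np.pi,0,np.radians(Rg)])
        rv=(R0.inv()*Rg).as_rotvec();dp=(np.array(g)-p0)/n
        for i in range(n):
            Ri=R0*Ro.from_rotvec(rv*i/n)
            rows.append((Ri.inv().apply(dp).round(4).tolist(),np.degrees(rv/n).round(2).tolist()))
        p0=np.array(g);R0=Rg
    for r in rows:print(r, '' if max(map(abs,r[0]))<=.05 and np.linalg.norm(r[0])<=.05 and max(map(abs,r[1]))<=8.59 else 'TOO BIG')
E
python3 - <<'E'
from h import *
a=np.radians(75.95);d=np.array([np.cos(a),np.sin(a)]);g=np.array([.521,-.338])+.010*d;print(g)
p,R,s=pose()
plan(p,R,[((*g,.20),165.95,11),((*g,.06),165.95,5)])
print(px2w('top',413,179,.02),px2w('top',409,174,.02))
E
```

```text
[ 0.52342769 -0.32829916]
([0.0191, 0.0371, 0.0024], [0.0, -0.01, -5.4]) 
([0.0156, 0.0387, 0.0024], [0.0, -0.01, -5.4]) 
([0.0118, 0.04, 0.0024], [0.0, -0.01, -5.4]) 
([0.008, 0.0409, 0.0024], [0.0, -0.01, -5.4]) 
([0.0041, 0.0415, 0.0023], [0.0, -0.01, -5.4]) 
([0.0002, 0.0417, 0.0023], [0.0, -0.01, -5.4]) 
([-0.0037, 0.0415, 0.0023], [0.0, -0.01, -5.4]) 
([-0.0076, 0.041, 0.0023], [0.0, -0.01, -5.4]) 
([-0.0114, 0.0401, 0.0023], [0.0, -0.01, -5.4]) 
([-0.0151, 0.0389, 0.0023], [0.0, -0.01, -5.4]) 
([-0.0187, 0.0373, 0.0023], [0.0, -0.01, -5.4]) 
([0.0, -0.0, 0.028], [0.0, 0.0, 0.0]) 
([0.0, -0.0, 0.028], [0.0, 0.0, 0.0]) 
([0.0, -0.0, 0.028], [0.0, 0.0, 0.0]) 
([0.0, -0.0, 0.028], [0.0, 0.0, 0.0]) 
([0.0, -0.0, 0.028], [0.0, 0.0, 0.0]) 
[ 0.57539298 -0.38727373  0.02      ] [ 0.58928589 -0.37698631  0.02      ]
```

Request:
step_arm([
  [[0.0191,0.0371,0.0024],[0,0,-5.4],0.7],
  [[0.0156,0.0387,0.0024],[0,0,-5.4],0.7],
  [[0.0118,0.04,0.0024],[0,0,-5.4],0.7],
  [[0.008,0.0409,0.0024],[0,0,-5.4],0.7],
  [[0.0041,0.0415,0.0023],[0,0,-5.4],0.7],
  [[0.0002,0.0417,0.0023],[0,0,-5.4],0.7],
  [[-0.0037,0.0415,0.0023],[0,0,-5.4],0.7],
  [[-0.0076,0.041,0.0023],[0,0,-5.4],0.7],
])

```text
t: 0.9
eef_pos: [0.4342, -0.4141, 0.2074]
ee_rot: [3.142, -0.0, 2.618]
force: [1.0, -0.5, 0.3]
width: 0.0744
```

Request:
step_arm([
  [[-0.0114,0.0401,0.0023],[0,0,-5.4],0.7],
  [[-0.0151,0.0389,0.0023],[0,0,-5.4],0.7],
  [[-0.0187,0.0373,0.0023],[0,0,-5.4],0.7],
  [[0,0,0.025],[0,0,0],0.7],
  [[0,0,0.025],[0,0,0],0.7],
  [[0,0,0.02],[0,0,0],0.7],
  [[0,0,0.01],[0,0,0],0.7],
  [[0,0,0],[0,0,0],0.7],
])

```text
t: 1.7
eef_pos: [0.5224, -0.3284, 0.1192]
ee_rot: [3.141, -0.003, 2.897]
force: [0.3, 0.4, -0.1]
width: 0.0742
```

```bash
python3 - <<'E'
from h import *
p,R,s=pose();print(s['t'],p,np.degrees(s['ee_rot']),s['force'],s['width'])
q,d=viewer.grab_frame('top');crop(q,340,120,460,240,5,'pics/b1.png')
q,d=viewer.grab_frame('scene');crop(q,340,130,500,290,4,'pics/b2.png')
g=np.array([.5234,-.3283]);plan(*pose()[:2],[((*g,.020),165.95,6)])
E
```

```text
1.7 [ 0.52239714 -0.32841336  0.11923861] [179.98773584  -0.18385919 165.99572831] [ 0.3276648   0.41105093 -0.06518393] 0.07420471946582538
([0.0001, 0.0001, 0.0169], [-0.0, 0.0, 0.01]) 
([0.0001, 0.0001, 0.0169], [-0.0, 0.0, 0.01]) 
([0.0001, 0.0001, 0.0169], [-0.0, 0.0, 0.01]) 
([0.0001, 0.0001, 0.0169], [-0.0, 0.0, 0.01]) 
([0.0001, 0.0001, 0.0169], [-0.0, 0.0, 0.01]) 
([0.0001, 0.0001, 0.0169], [-0.0, 0.0, 0.01])
```

View pics/b2.png

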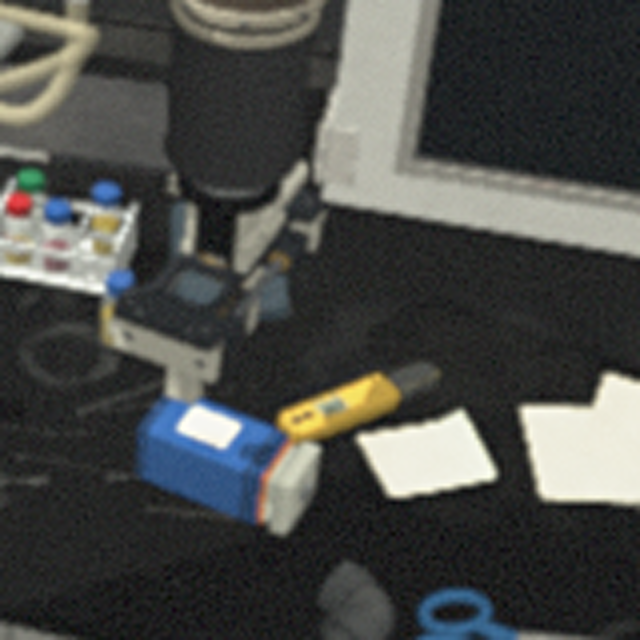

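View pics/b1.png

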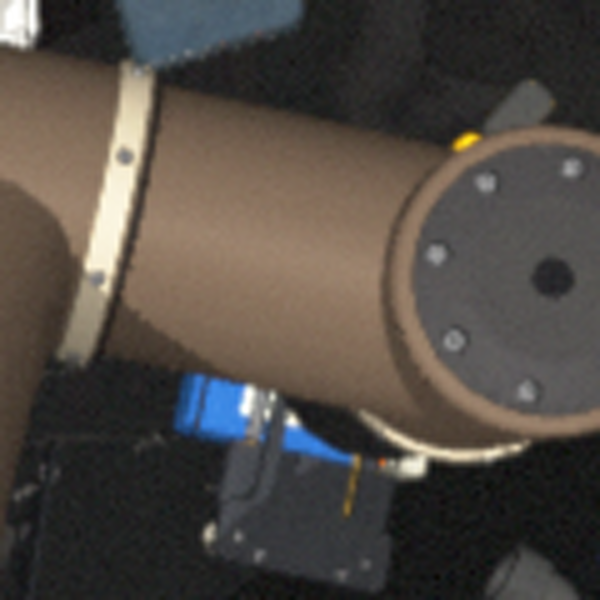

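The scene view shows the fingers straddling the blue body (crop ~ (190,390)), well clear of the pen. Descending, then closing.

Request:
step_arm([
  [[0,0,0.02],[0,0,0],0.7],
  [[0,0,0.025],[0,0,0],0.7],
  [[0,0,0.02],[0,0,0],0.7],
  [[0,0,0.02],[0,0,0],0.7],
  [[0,0,0.014],[0,0,0],0.7],
  [[0,0,0],[0,0,0],0.7],
  [[0,0,0],[0,0,0],0.0],
  [[0,0,0],[0,0,0],0.0],
], grip_force=20)

```text
t: 2.6
eef_pos: [0.5243, -0.3291, 0.0232]
ee_rot: [-3.141, 0.002, 2.898]
force: [0.2, 0.5, -0.0]
width: 0.0638
```

Request:
step_arm([
  [[0,0,0],[0,0,0],-0.5],
  [[0,0,0],[0,0,0],-0.5],
  [[0,0,0],[0,0,0],-0.5],
  [[0,0,0],[0,0,0],-0.5],
  [[0,0,-0.005],[0,0,0],-0.5],
  [[0,0,-0.01],[0,0,0],-0.5],
  [[0,0,-0.02],[0,0,0],-0.5],
  [[0,0,-0.03],[0,0,0],-0.5],
])

```text
t: 3.4
eef_pos: [0.5221, -0.3282, 0.0863]
ee_rot: [3.141, -0.004, 2.897]
force: [0.0, -0.3, -2.4]
width: 0.0558
```

```bash
python3 - <<'E'
from h import *
p,R,s=pose();print(s['t'],p,np.degrees(s['ee_rot']),s['force'],s['width'])
q,d=viewer.grab_frame('scene');crop(q,340,130,500,290,4,'pics/b3.png')
E
```

```text
3.4 [ 0.52209465 -0.32819062  0.08632466] [179.97074625  -0.20076098 165.98320881] [ 0.01110429 -0.28355514 -2.3701718 ] 0.055764112159142176
```

View pics/b3.png

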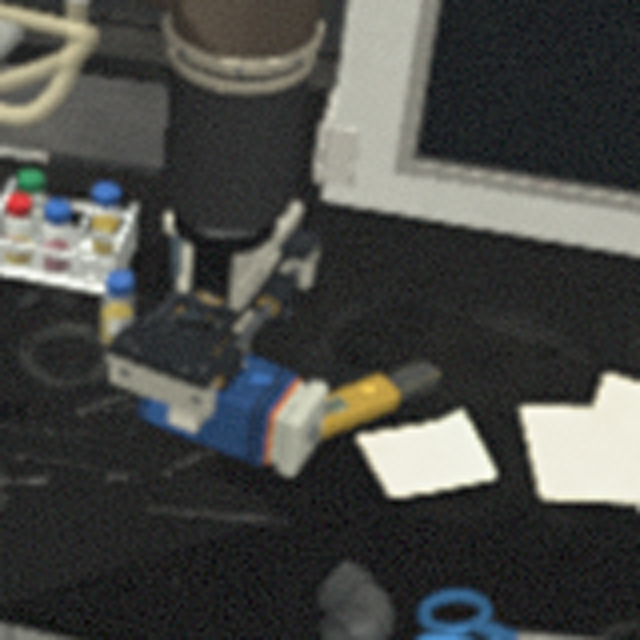

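```bash
python3 - <<'E'
from h import *
p,R,s=pose();
plan(p,R,[((p[0],p[1],.215),165.95,4),((.5357,.2073,.215),177.6,14),((.5357,.2073,.09),177.6,6)])
E
```

```text
([-0.0002, -0.0, -0.0305], [-0.02, 0.07, 0.03]) 
([-0.0001, -0.0, -0.0305], [-0.02, 0.07, 0.03]) 
([-0.0001, -0.0, -0.0305], [-0.02, 0.07, 0.03]) 
([-0.0, -0.0, -0.0305], [-0.02, 0.07, 0.03]) 
([0.0086, 0.0374, 0.0], [0.0, 0.0, -0.83]) 
([0.0081, 0.0375, 0.0], [0.0, 0.0, -0.83]) 
([0.0075, 0.0376, 0.0], [0.0, 0.0, -0.83]) 
([0.007, 0.0377, 0.0], [0.0, 0.0, -0.83]) 
([0.0064, 0.0378, 0.0], [0.0, 0.0, -0.83]) 
([0.0059, 0.0379, 0.0], [0.0, 0.0, -0.83]) 
([0.0053, 0.038, 0.0], [0.0, 0.0, -0.83]) 
([0.0048, 0.0381, 0.0], [0.0, 0.0, -0.83]) 
([0.0042, 0.0381, 0.0], [0.0, 0.0, -0.83]) 
([0.0036, 0.0382, 0.0], [0.0, 0.0, -0.83]) 
([0.0031, 0.0382, 0.0], [0.0, 0.0, -0.83]) 
([0.0025, 0.0383, 0.0], [0.0, 0.0, -0.83]) 
([0.002, 0.0383, 0.0], [0.0, 0.0, -0.83]) 
([0.0014, 0.0383, 0.0], [0.0, 0.0, -0.83]) 
([0.0, -0.0, 0.0208], [0.0, 0.0, 0.0]) 
([0.0, -0.0, 0.0208], [0.0, 0.0, 0.0]) 
([0.0, -0.0, 0.0208], [0.0, 0.0, 0.0]) 
([0.0, -0.0, 0.0208], [0.0, 0.0, 0.0]) 
([0.0, -0.0, 0.0208], [0.0, 0.0, 0.0]) 
([0.0, -0.0, 0.0208], [0.0, 0.0, 0.0])
```

Request:
step_arm([
  [[0,0,-0.03],[0,0,0],-0.5],
  [[0,0,-0.031],[0,0,0],-0.5],
  [[0,0,-0.031],[0,0,0],-0.5],
  [[0,0,-0.03],[0,0,0],-0.5],
  [[0.0086,0.0374,0],[0,0,-0.83],-0.5],
  [[0.0081,0.0375,0],[0,0,-0.83],-0.5],
  [[0.0075,0.0376,0],[0,0,-0.83],-0.5],
  [[0.007,0.0377,0],[0,0,-0.83],-0.5],
])

```text
t: 4.25
eef_pos: [0.5257, -0.174, 0.2094]
ee_rot: [3.141, 0.001, 2.955]
force: [1.2, 1.1, -3.5]
width: 0.056
```

Request:
step_arm([
  [[0.0064,0.0378,0],[0,0,-0.83],-0.5],
  [[0.0059,0.0379,0],[0,0,-0.83],-0.5],
  [[0.0053,0.038,0],[0,0,-0.83],-0.5],
  [[0.0048,0.0381,0],[0,0,-0.83],-0.5],
  [[0.0042,0.0381,0],[0,0,-0.83],-0.5],
  [[0.0036,0.0382,0],[0,0,-0.83],-0.5],
  [[0.0031,0.0382,0],[0,0,-0.83],-0.5],
  [[0.0025,0.0383,0],[0,0,-0.83],-0.5],
])

```text
t: 5.05
eef_pos: [0.5314, 0.1331, 0.2095]
ee_rot: [3.141, 0.001, 3.072]
force: [1.8, -0.5, -3.0]
width: 0.0556
```

Request:
step_arm([
  [[0.002,0.0383,0],[0,0,-0.83],-0.5],
  [[0.0014,0.0383,0],[0,0,-0.83],-0.5],
  [[0,0,0],[0,0,0],-0.5],
  [[0,0,0.02],[0,0,0],-0.5],
  [[0,0,0.03],[0,0,0],-0.5],
  [[0,0,0.03],[0,0,0],-0.5],
  [[0,0,0.03],[0,0,0],-0.5],
  [[0,0,0.01],[0,0,0],-0.5],
])

```text
t: 5.85
eef_pos: [0.5315, 0.2068, 0.0863]
ee_rot: [-3.139, -0.004, 3.099]
force: [0.2, -1.0, -2.9]
width: 0.0562
```

```bash
python3 - <<'E'
from h import *
p,R,s=pose();print(s['t'],p,np.degrees(s['ee_rot']),s['force'],s['width'])
q,d=viewer.grab_frame('scene');crop(q,220,130,380,290,4,'pics/c1.png')
q,d=viewer.grab_frame('top');crop(q,120,130,340,260,3.6,'pics/c2.png');np.save('top1.npy',d)
p,R,s=pose();print(p)
E
```

```text
5.85 [0.53152946 0.20676139 0.08631968] [-179.85757009   -0.21243214  177.57343633] [ 0.17966735 -1.04120366 -2.86864634] 0.0562045690117691
[0.53261493 0.20738899 0.08794961]
```

View pics/c1.png

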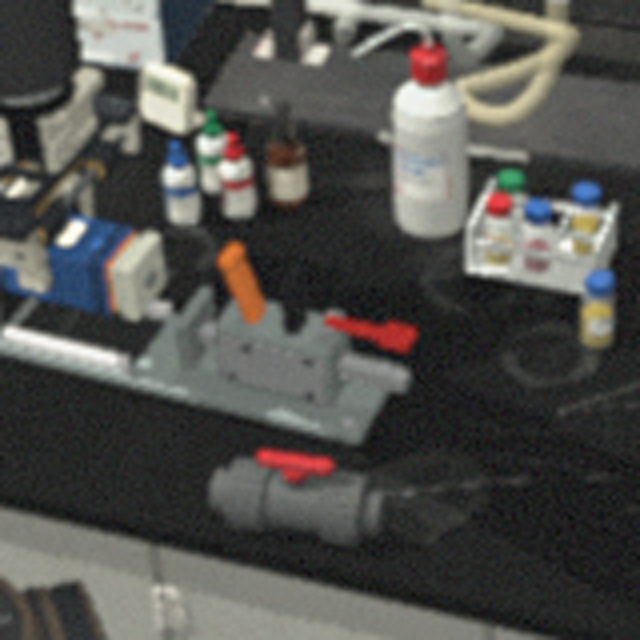

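View pics/c2.png

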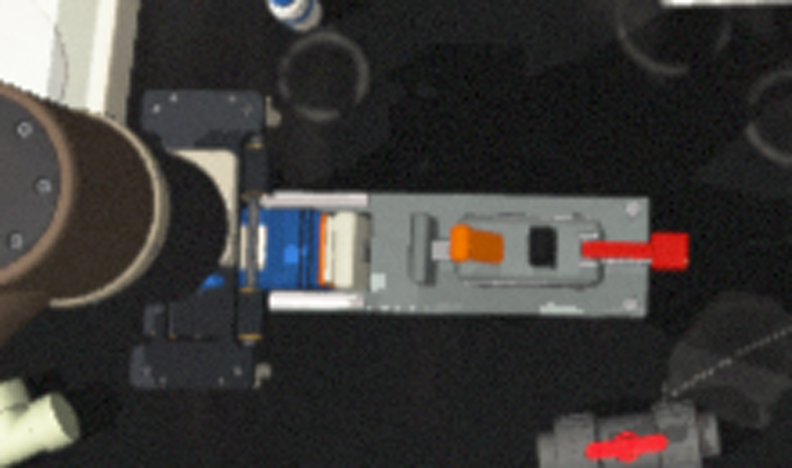

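```bash
python3 - <<'E'
from h import *
def C(x,y,z):return px2w('top',120+(x+.5)/3.6-.5,130+(y+.5)/3.6-.5,z).round(4)
print('housing',C(295,208,.12),C(295,288,.12),'cap',C(350,211,.12),C(350,290,.12), C(370,250,.12))
print('rails',C(315,206,.024),C(315,293,.024), C(275,206,.024),C(275,293,.024),C(362,206,.024),C(362,293,.024))
w=cloud('top',np.load('top1.npy'))
for u in (196,203,216,219):
  col=w[180:220,u]; print(u,[(round(float(a[0]),3),round(float(a[1]),3),round(float(a[2]),3)) for a in col[::1] ])
E
```

```text
housing [0.5573 0.1601 0.12  ] [0.5021 0.1605 0.12  ] cap [0.5543 0.1222 0.12  ] [0.4997 0.1227 0.12  ] [0.527  0.1087 0.12  ]
rails [0.5678 0.1691 0.024 ] [0.5027 0.1696 0.024 ] [0.5686 0.199  0.024 ] [0.5034 0.1993 0.024 ] [0.5669 0.1339 0.024 ] [0.5018 0.1346 0.024 ]
196 [(0.59, 0.206, -0.005), (0.587, 0.205, -0.001), (0.585, 0.207, -0.006), (0.58, 0.202, 0.012), (0.576, 0.199, 0.022), (0.574, 0.2, 0.022), (0.571, 0.199, 0.026), (0.569, 0.202, 0.013), (0.556, 0.174, 0.119), (0.554, 0.174, 0.12), (0.551, 0.174, 0.121), (0.549, 0.175, 0.117), (0.546, 0.174, 0.119), (0.544, 0.174, 0.119), (0.541, 0.173, 0.123), (0.539, 0.174, 0.119), (0.537, 0.175, 0.117), (0.534, 0.174, 0.119), (0.532, 0.175, 0.118), (0.529, 0.175, 0.118), (0.527, 0.175, 0.117), (0.524, 0.175, 0.119), (0.522, 0.175, 0.116), (0.519, 0.174, 0.12), (0.517, 0.175, 0.118), (0.514, 0.176, 0.114), (0.512, 0.175, 0.118), (0.509, 0.174, 0.12), (0.507, 0.175, 0.116), (0.504, 0.175, 0.119), (0.503, 0.184, 0.082), (0.504, 0.2, 0.021), (0.501, 0.2, 0.023), (0.498, 0.2, 0.022), (0.495, 0.2, 0.023), (0.493, 0.203, 0.012), (0.491, 
[... 2128 characters left out ...]
554, 0.121, 0.102), (0.551, 0.12, 0.107), (0.548, 0.119, 0.11), (0.546, 0.119, 0.111), (0.543, 0.12, 0.108), (0.541, 0.12, 0.104), (0.538, 0.12, 0.107), (0.536, 0.12, 0.107), (0.534, 0.12, 0.104), (0.531, 0.12, 0.104), (0.528, 0.12, 0.108), (0.526, 0.12, 0.106), (0.523, 0.121, 0.104), (0.521, 0.121, 0.103), (0.519, 0.122, 0.097), (0.516, 0.12, 0.105), (0.513, 0.121, 0.103), (0.511, 0.121, 0.104), (0.508, 0.121, 0.103), (0.506, 0.123, 0.095), (0.504, 0.123, 0.096), (0.502, 0.125, 0.086), (0.503, 0.141, 0.01), (0.499, 0.137, 0.028), (0.496, 0.137, 0.026), (0.494, 0.138, 0.021), (0.492, 0.14, 0.013), (0.489, 0.144, -0.003), (0.487, 0.144, -0.004), (0.484, 0.143, -0.001), (0.481, 0.144, -0.002)]
```

Request:
step_arm([
  [[-0.0035,0,0],[0,0,0],-0.5],
  [[0,0,0],[0,0,0],-0.5],
  [[0,0,0.01],[0,0,0],-0.5],
  [[0,0,0.015],[0,0,0],-0.5],
  [[0,0,0.015],[0,0,0],-0.5],
  [[0,0,0.006],[0,0,0],-0.5],
  [[0,0,0],[0,0,0],-0.5],
  [[0,0,0],[0,0,0],-0.5],
])

```text
t: 6.75
eef_pos: [0.5371, 0.2082, 0.0433]
ee_rot: [3.141, 0.001, 3.1]
force: [-0.2, 1.0, -2.8]
width: 0.0559
```

```bash
python3 - <<'E'
from h import *
p,R,s=pose();print(s['t'],p,np.degrees(s['ee_rot']),s['force'],s['width'])
q,d=viewer.grab_frame('top');crop(q,150,160,250,240,6,'pics/c3.png');
E
```

```text
6.75 [0.53710127 0.20822605 0.04332285] [1.79985633e+02 3.10686917e-02 1.77636181e+02] [-0.20810418  0.96179791 -2.82010196] 0.05591123861830019
```

View pics/c3.png

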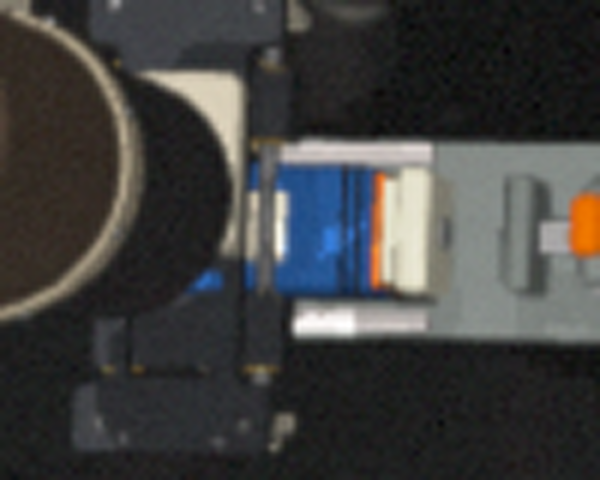

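Request:
step_arm([
  [[0.001,0,0.004],[0,0,0],-0.5],
  [[0,0,0.003],[0,0,0],-0.5],
  [[0,0,0.002],[0,0,0],-0.5],
  [[0,0,0.001],[0,0,0],-0.5],
  [[0,0,0],[0,0,0],-0.5],
  [[0,0,0],[0,0,0],-0.5],
  [[0,0,0],[0,0,0],-0.5],
  [[0,0,0],[0,0,0],-0.5],
])

```text
t: 7.6
eef_pos: [0.5358, 0.2081, 0.0348]
ee_rot: [3.141, 0.001, 3.101]
force: [-8.0, -0.6, 16.7]
width: 0.056
```

```bash
python3 - <<'E'
from h import *
p,R,s=pose();print(s['t'],p,np.degrees(s['ee_rot']),s['force'],s['moment'],s['width'])
q,d=viewer.grab_frame('top');crop(q,150,160,250,240,6,'pics/c4.png');np.save('top2.npy',d)
q,d=viewer.grab_frame('scene');crop(q,220,160,320,250,6,'pics/c5.png')
w=cloud('top',np.load('top2.npy'))
for u in (200,206):
  print(u,w[183:216,u].round(3).tolist())
E
```

```text
7.6 [0.53576336 0.2081238  0.03484501] [1.79986487e+02 4.16755143e-02 1.77655604e+02] [-7.98500376 -0.63418597 16.65803212] [-0.31784378  3.16544135 -0.12085548] 0.055979940605883995
200 [[0.569, 0.166, 0.112], [0.567, 0.166, 0.11], [0.573, 0.187, 0.028], [0.57, 0.187, 0.028], [0.569, 0.191, 0.012], [0.562, 0.179, 0.063], [0.559, 0.178, 0.066], [0.556, 0.177, 0.067], [0.553, 0.178, 0.067], [0.551, 0.177, 0.068], [0.548, 0.178, 0.066], [0.545, 0.178, 0.067], [0.543, 0.177, 0.071], [0.54, 0.178, 0.066], [0.537, 0.177, 0.069], [0.535, 0.178, 0.065], [0.533, 0.178, 0.066], [0.53, 0.177, 0.071], [0.527, 0.176, 0.073], [0.525, 0.178, 0.066], [0.522, 0.178, 0.066], [0.519, 0.178, 0.066], [0.517, 0.177, 0.071], [0.514, 0.178, 0.067], [0.511, 0.177, 0.07], [0.509, 0.177, 0.071], [0.507, 0.181, 0.056], [0.507, 0.192, 0.011], [0.503, 0.188, 0.027], [0.5, 0.188, 0.028], [0.498, 0.19, 0.02], [0.495, 0.188, 0.026], [0.493, 0.192, 0.012]]
206 [[0.58, 0.177, 0.005], [0.576, 0.172, 0.023], [0.573, 0.172, 0.024], [0.57, 0.171, 0.027], [0.569, 0.175, 0.011], [0.561, 0.163, 0.061], [0.558, 0.162, 0.066], [0.555, 0.161, 0.07], [0.553, 0.161, 0.071], [0.55, 0.161, 0.072], [0.547, 0.161, 0.07], [0.545, 0.161, 0.071], [0.543, 0.163, 0.064], [0.54, 0.162, 0.068], [0.537, 0.162, 0.069], [0.534, 0.161, 0.07], [0.532, 0.162, 0.069], [0.529, 0.162, 0.068], [0.527, 0.162, 0.068], [0.524, 0.163, 0.065], [0.522, 0.163, 0.065], [0.519, 0.162, 0.067], [0.516, 0.162, 0.068], [0.514, 0.162, 0.066], [0.511, 0.162, 0.067], [0.509, 0.163, 0.062], [0.506, 0.163, 0.063], [0.506, 0.175, 0.014], [0.503, 0.173, 0.022], [0.5, 0.173, 0.024], [0.498, 0.173, 0.023], [0.495, 0.172, 0.025], [0.493, 0.176, 0.009]]
```

View pics/c4.png

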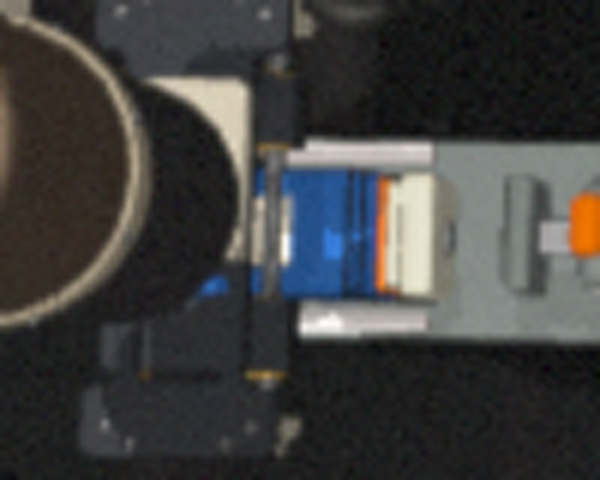

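View pics/c5.png

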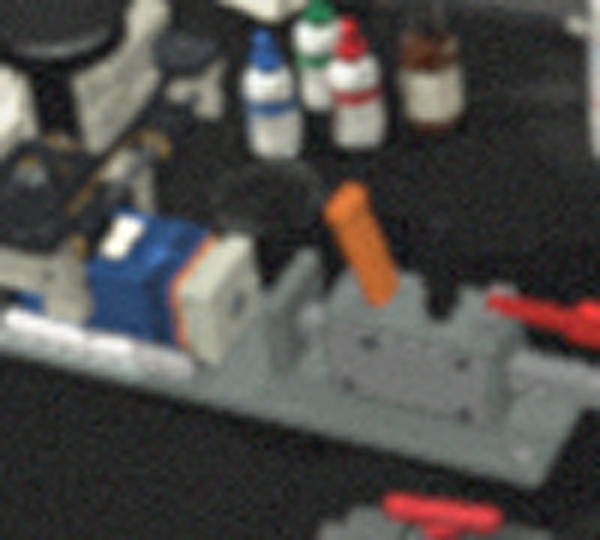

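Housing seated on the bed (top ≈0.068 as required), between the rails. Releasing and rising.

Request:
step_arm([
  [[0,0,-0.001],[0,0,0],-0.5],
  [[0,0,0],[0,0,0],-0.5],
  [[0,0,0],[0,0,0],0.7],
  [[0,0,0],[0,0,0],0.7],
  [[0,0,0],[0,0,0],0.7],
  [[0,0,-0.01],[0,0,0],0.7],
  [[0,0,-0.03],[0,0,0],0.7],
  [[0,0,-0.045],[0,0,0],0.7],
])

```text
t: 8.5
eef_pos: [0.5344, 0.207, 0.1181]
ee_rot: [-3.138, -0.004, 3.1]
force: [1.3, 0.6, 0.3]
width: 0.0747
```

Request:
step_arm([
  [[0,0,-0.045],[0,0,0],0.0],
  [[0,0,-0.045],[0,0,0],-1],
  [[0,0,-0.03],[0,0,0],-1],
  [[0,0.03,0],[0,0,0],-1],
  [[0,-0.03,0],[0,0,0],-1],
  [[0,-0.045,0],[0,0,0],-1],
  [[0,-0.045,0],[0,0,0],-1],
  [[0,0,0],[0,0,0],-1],
])

```text
t: 9.3
eef_pos: [0.5312, 0.1143, 0.2399]
ee_rot: [-3.141, 0.0, 3.097]
force: [0.2, 0.6, 0.3]
width: 0.0159
```

```bash
python3 - <<'E'
from h import *
p,R,s=pose();print(s['t'],p,np.degrees(s['ee_rot']),s['force'],s['moment'],s['width'])
q,d=viewer.grab_frame('top');cv2.imwrite('pics/d0.png',q[:,:,::-1]);crop(q,150,160,350,260,4,'pics/d1.png');np.save('top3.npy',d)
q,d=viewer.grab_frame('scene');crop(q,220,160,340,250,6,'pics/d2.png')
E
```

```text
9.3 [0.53118591 0.11433109 0.23988218] [-1.79992490e+02  1.44445272e-02  1.77464496e+02] [0.20972444 0.56511327 0.26800484] [ 0.07760574  0.04788228 -0.02971292] 0.015909494038420235
```

View pics/d1.png

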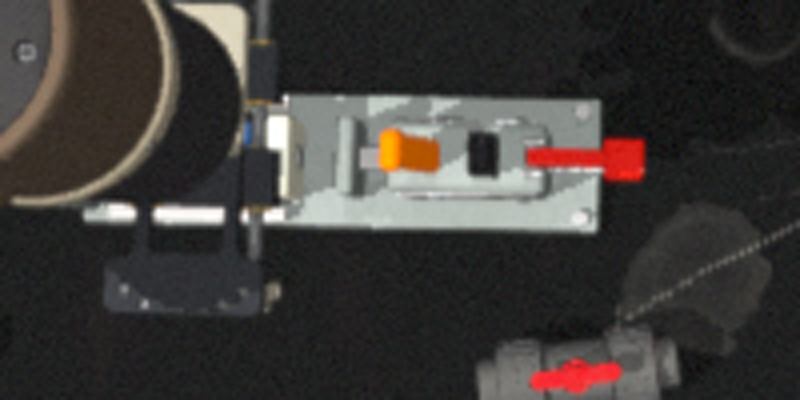

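View pics/d2.png

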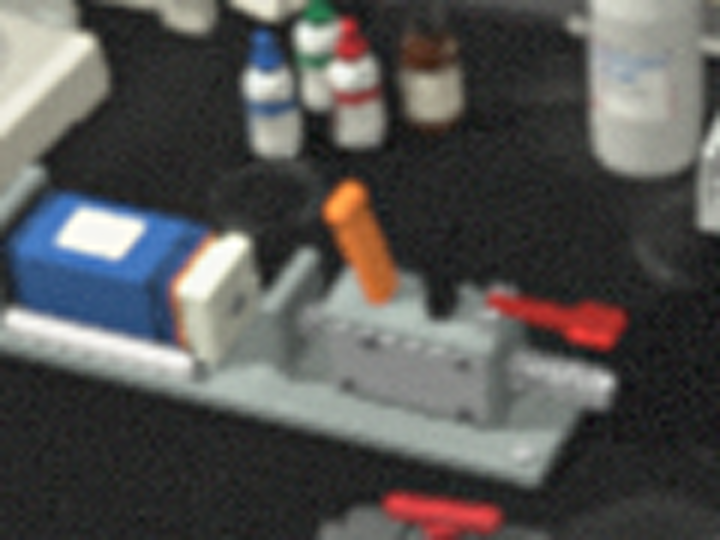

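```bash
python3 - <<'E'
from h import *
p,R,s=pose();
plan(p,R,[((.530,.0754,.235),177.6,2),((.530,.0754,.118),177.6,5)])
q=cv2.imread('pics/d0.png')
w=cloud('top',np.load('top3.npy'))
t=w[190:206,242:262].reshape(-1,3);t=t[t[:,2]>.1];t=t[np.argsort(t[:,1])];print(len(t),np.percentile(t,[2,50,98],axis=0).round(4))
E
```

```text
([0.0002, -0.0209, 0.0024], [0.02, 0.03, -0.04]) 
([0.0002, -0.0209, 0.0024], [0.02, 0.03, -0.04]) 
([0.0, -0.0, 0.0234], [0.0, 0.0, 0.0]) 
([0.0, -0.0, 0.0234], [0.0, 0.0, 0.0]) 
([0.0, -0.0, 0.0234], [0.0, 0.0, 0.0]) 
([0.0, -0.0, 0.0234], [0.0, 0.0, 0.0]) 
([0.0, -0.0, 0.0234], [0.0, 0.0, 0.0]) 
103 [[0.5175 0.0303 0.1012]
 [0.5293 0.0404 0.1314]
 [0.5418 0.0507 0.138 ]]
```

Request:
step_arm([
  [[0,-0.02,0.002],[0,0,0],-1],
  [[0,-0.02,0.003],[0,0,0],-1],
  [[0,0,0.03],[0,0,0],-1],
  [[0,0,0.03],[0,0,0],-1],
  [[0,0,0.03],[0,0,0],-1],
  [[0,0,0.02],[0,0,0],-1],
  [[0,0,0.007],[0,0,0],-1],
  [[0,0,0],[0,0,0],-1],
])

```text
t: 10.2
eef_pos: [0.5302, 0.0787, 0.1163]
ee_rot: [-3.141, -0.001, 3.101]
force: [0.7, 0.3, 0.1]
width: 0.0004
```

```bash
python3 - <<'E'
from h import *
p,R,s=pose();print(s['t'],p,np.degrees(s['ee_rot']),s['force'],s['width'])
q,d=viewer.grab_frame('scene');crop(q,220,130,340,220,6,'pics/e1.png')
q,d=viewer.grab_frame('top');crop(q,180,150,330,250,5,'pics/e2.png');
E
```

```text
10.2 [0.53023633 0.0786948  0.1163113 ] [-1.79945817e+02 -7.91404017e-02  1.77678031e+02] [0.73609684 0.31573446 0.11938684] 0.00040172044317787276
```

View pics/e1.png

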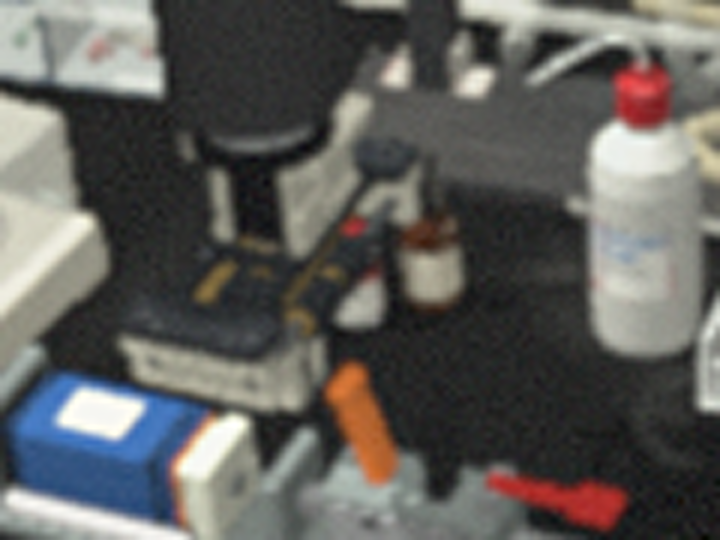

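View pics/e2.png

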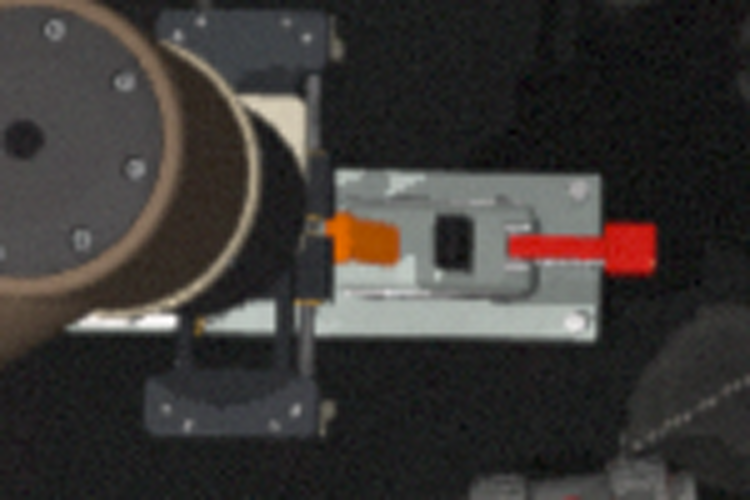

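Request:
step_arm([
  [[0,-0.005,0],[0,0,0],-1],
  [[0,-0.005,0],[0,0,0],-1],
  [[0,-0.005,0],[0,0,0],-1],
  [[0,-0.002,0],[0,0,0],-1],
  [[0,-0.002,0],[0,0,0],-1],
  [[0,-0.002,0],[0,0,0],-1],
  [[0,-0.002,0],[0,0,0],-1],
  [[0,0,0],[0,0,0],-1],
])

```text
t: 11.1
eef_pos: [0.5296, 0.0551, 0.1169]
ee_rot: [3.141, 0.0, 3.1]
force: [0.7, 2.8, 2.3]
width: 0.0003
```

Request:
step_arm([
  [[0,-0.004,0],[0,0,0],-1],
  [[0,-0.004,0],[0,0,0],-1],
  [[0,-0.004,0],[0,0,0],-1],
  [[0,-0.004,0],[0,0,0],-1],
  [[0,-0.004,0],[0,0,0],-1],
  [[0,-0.004,0],[0,0,0],-1],
  [[0,-0.003,0],[0,0,0],-1],
  [[0,0,0],[0,0,0],-1],
])

```text
t: 11.9
eef_pos: [0.5285, 0.0285, 0.1166]
ee_rot: [3.141, 0.0, 3.1]
force: [2.1, 4.3, -2.0]
width: 0.0005
```

```bash
python3 - <<'E'
from h import *
p,R,s=pose();print(s['t'],p,s['force'])
q,d=viewer.grab_frame('scene');crop(q,220,130,340,220,6,'pics/e3.png')
E
```

```text
11.9 [0.52852944 0.0285058  0.11661531] [ 2.06700038  4.34096354 -2.02441121]
```

View pics/e3.png

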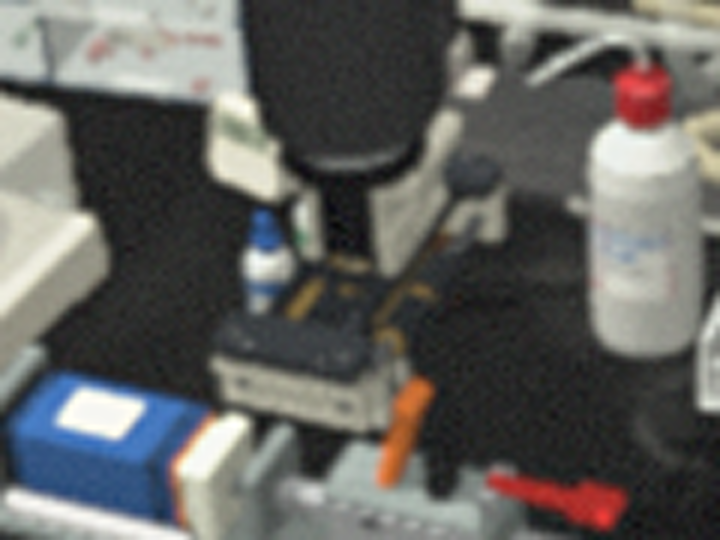

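Request:
step_arm([
  [[0,-0.002,0],[0,0,0],-1],
  [[0,-0.002,0],[0,0,0],-1],
  [[0,-0.001,0],[0,0,0],-1],
  [[0,-0.001,0],[0,0,0],-1],
  [[0,-0.001,0],[0,0,0],-1],
  [[0,-0.001,0],[0,0,0],-1],
  [[0,0,0],[0,0,0],-1],
  [[0,0,0],[0,0,0],-1],
])

```text
t: 12.75
eef_pos: [0.5289, 0.0269, 0.1166]
ee_rot: [3.132, 0.003, 3.1]
force: [-5.4, 38.1, 0.8]
width: 0.0003
```

Request:
step_arm([
  [[0,0.006,0],[0,0,0],-1],
  [[0,0.006,0],[0,0,0],-1],
  [[0,0.006,0],[0,0,0],-1],
  [[0,0.006,0],[0,0,0],-1],
  [[0,0.006,0],[0,0,0],-1],
  [[0,0.006,0],[0,0,0],-1],
  [[0,0.006,0],[0,0,0],-1],
  [[0,0.004,0],[0,0,0],-1],
])

```text
t: 13.55
eef_pos: [0.5297, 0.0665, 0.1168]
ee_rot: [-3.141, -0.0, 3.1]
force: [0.4, 0.5, -1.0]
width: 0.0001
```

```bash
python3 - <<'E'
from h import *
p,R,s=pose();print(s['t'],p,np.degrees(s['ee_rot']),s['force'])
q,d=viewer.grab_frame('scene');crop(q,220,130,340,220,6,'pics/e4.png')
q,d=viewer.grab_frame('top');crop(q,180,150,330,250,5,'pics/e5.png');
E
```

```text
13.55 [0.52974321 0.06649501 0.11675427] [-1.79979986e+02 -2.25467638e-02  1.77630828e+02] [ 0.35273877  0.53373868 -1.03245799]
```

View pics/e4.png

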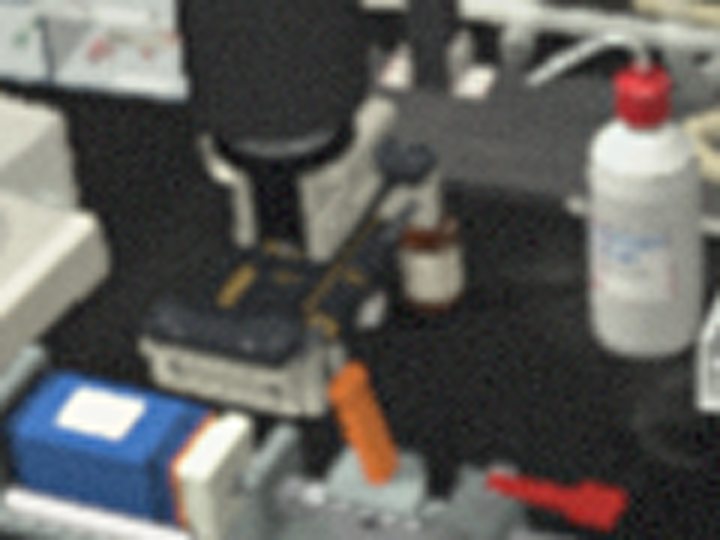

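Request:
step_arm([
  [[0,-0.006,0],[0,0,0],-1],
  [[0,-0.006,0],[0,0,0],-1],
  [[0,-0.006,0],[0,0,0],-1],
  [[0,-0.006,0],[0,0,0],-1],
  [[0,-0.006,0],[0,0,0],-1],
  [[0,-0.006,0],[0,0,0],-1],
  [[0,-0.004,0],[0,0,0],-1],
  [[0,0,0],[0,0,0],-1],
])

```text
t: 14.45
eef_pos: [0.5291, 0.0274, 0.117]
ee_rot: [3.138, 0.002, 3.099]
force: [1.0, 11.5, -0.6]
width: 0.0004
```

Request:
step_arm([
  [[0,0.006,0],[0,0,0],-1],
  [[0,0.006,0],[0,0,0],-1],
  [[0,0.006,0],[0,0,0],-1],
  [[0,0.006,0],[0,0,0],-1],
  [[0,0.006,0],[0,0,0],-1],
  [[0,0.006,0],[0,0,0],-1],
  [[0,0.004,0],[0,0,0],-1],
  [[0,0,0],[0,0,0],-1],
])

```text
t: 15.25
eef_pos: [0.5298, 0.0667, 0.1168]
ee_rot: [-3.141, -0.0, 3.101]
force: [-0.1, 1.6, -1.4]
width: 0.0004
```

```bash
python3 - <<'E'
from h import *
p,R,s=pose();print(s['t'],p,np.degrees(s['ee_rot']),s['force'])
q,d=viewer.grab_frame('scene');crop(q,220,150,340,240,6,'pics/e6.png')
E
```

```text
15.25 [0.52981571 0.06666765 0.11680116] [-1.79993532e+02 -1.13019358e-02  1.77660325e+02] [-0.08179847  1.59450318 -1.35095391]
```

View pics/e6.png

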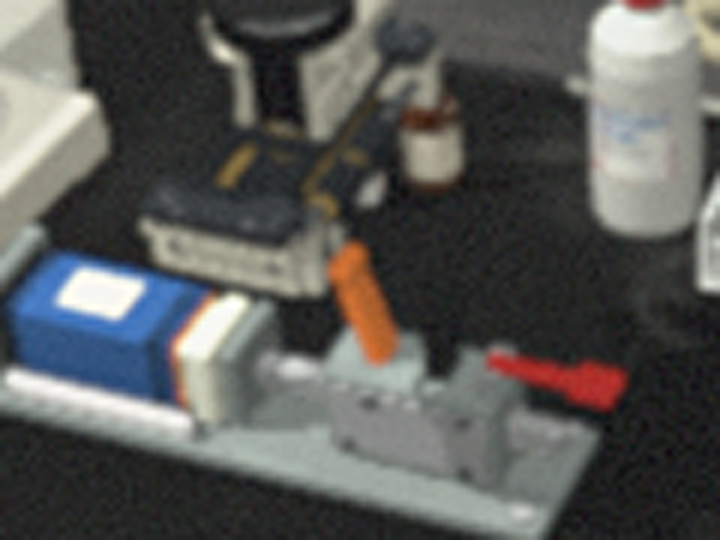

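Request:
step_arm([
  [[0,-0.006,0],[0,0,0],-1],
  [[0,-0.004,0],[0,0,0],-1],
  [[0,-0.003,0],[0,0,0],-1],
  [[0,-0.003,0],[0,0,0],-1],
  [[0,-0.003,0],[0,0,0],-1],
  [[0,-0.003,0],[0,0,0],-1],
  [[0,-0.003,0],[0,0,0],-1],
  [[0,-0.002,0],[0,0,0],-1],
])

```text
t: 16.1
eef_pos: [0.5296, 0.0395, 0.1176]
ee_rot: [3.14, 0.002, 3.1]
force: [-0.9, 6.5, 3.9]
width: 0.0008
```

Request:
step_arm([
  [[0,-0.001,0],[0,0,0],-1],
  [[0,-0.001,0],[0,0,0],-1],
  [[0,-0.001,0],[0,0,0],-1],
  [[0,-0.001,0],[0,0,0],-1],
  [[0,-0.001,0],[0,0,0],-1],
  [[0,0,0],[0,0,0],-1],
  [[0,0,0],[0,0,0],-1],
  [[0,0,0],[0,0,0],-1],
])

```text
t: 16.9
eef_pos: [0.5294, 0.0348, 0.1174]
ee_rot: [3.14, 0.002, 3.1]
force: [-0.4, 7.7, 4.0]
width: 0.0005
```

Request:
step_arm([
  [[0,-0.001,0],[0,0,0],-1],
  [[0,-0.001,0],[0,0,0],-1],
  [[0,-0.001,0],[0,0,0],-1],
  [[0,-0.001,0],[0,0,0],-1],
  [[0,0,0],[0,0,0],-1],
  [[0,0,0],[0,0,0],-1],
  [[0,0,0],[0,0,0],-1],
  [[0,0,0],[0,0,0],-1],
])

```text
t: 17.7
eef_pos: [0.5292, 0.031, 0.1172]
ee_rot: [3.14, 0.002, 3.1]
force: [-0.0, 8.6, 1.7]
width: 0.0005
```

Request:
step_arm([
  [[0,-0.001,0],[0,0,0],-1],
  [[0,-0.001,0],[0,0,0],-1],
  [[0,-0.001,0],[0,0,0],-1],
  [[0,-0.001,0],[0,0,0],-1],
  [[0,0,0],[0,0,0],-1],
  [[0,0,0],[0,0,0],-1],
  [[0,0,0],[0,0,0],-1],
  [[0,0,0],[0,0,0],-1],
])

```text
t: 18.5
eef_pos: [0.529, 0.0275, 0.1167]
ee_rot: [3.139, 0.002, 3.1]
force: [1.2, 10.3, -1.2]
width: 0.0002
```

Request:
step_arm([
  [[0,0.006,0],[0,0,0],-1],
  [[0,0.006,0],[0,0,0],-1],
  [[0,0.006,0],[0,0,0],-1],
  [[0,0.006,0],[0,0,0],-1],
  [[0,0.006,0],[0,0,0],-1],
  [[0,0.006,0],[0,0,0],-1],
  [[0,0.004,0],[0,0,0],-1],
  [[0,0,0],[0,0,0],-1],
])

```text
t: 19.3
eef_pos: [0.5298, 0.0666, 0.1168]
ee_rot: [-3.141, -0.0, 3.101]
force: [-0.8, 1.7, -0.9]
width: 0.0007
```

```bash
python3 - <<'E'
from h import *
p,R,s=pose();print(s['t'],p,np.degrees(s['ee_rot']),s['force'])
q,d=viewer.grab_frame('scene');crop(q,220,150,340,240,6,'pics/e7.png')
E
```

```text
19.3 [0.52976896 0.06660386 0.1168226 ] [-1.79989765e+02 -1.44379439e-02  1.77657981e+02] [-0.81780314  1.6755344  -0.87197009]
```

View pics/e7.png

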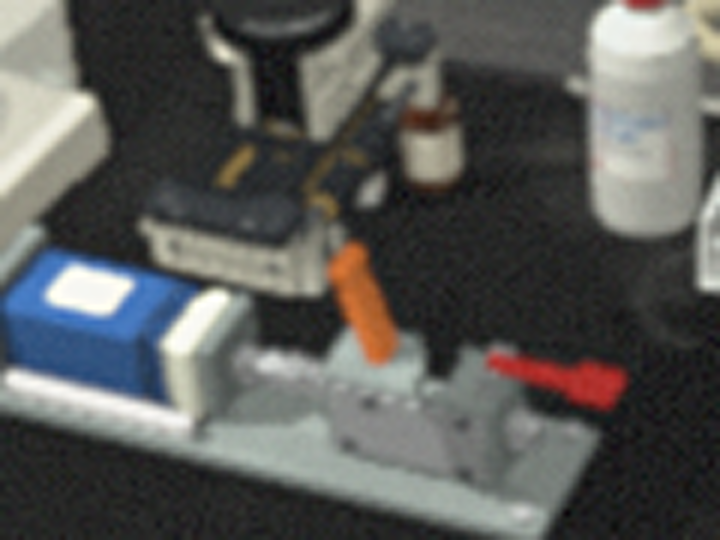

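Request:
step_arm([
  [[0,-0.004,0],[0,0,0],-1],
  [[0,-0.003,0],[0,0,0],-1],
  [[0,-0.002,0],[0,0,0],-1],
  [[0,-0.002,0],[0,0,0],-1],
  [[0,-0.001,0],[0,0,0],-1],
  [[0,-0.001,0],[0,0,0],-1],
  [[0,0,0],[0,0,0],-1],
  [[0,0,0],[0,0,0],-1],
])

```text
t: 20.15
eef_pos: [0.5298, 0.0535, 0.1172]
ee_rot: [3.141, 0.001, 3.1]
force: [0.1, 5.4, 3.7]
width: 0.0004
```

Request:
step_arm([
  [[0,-0.001,0],[0,0,0],-1],
  [[0,-0.001,0],[0,0,0],-1],
  [[0,-0.0005,0],[0,0,0],-1],
  [[0,-0.0005,0],[0,0,0],-1],
  [[0,0,0],[0,0,0],-1],
  [[0,0,0],[0,0,0],-1],
  [[0,0,0],[0,0,0],-1],
  [[0,0,0],[0,0,0],-1],
])

```text
t: 20.95
eef_pos: [0.5299, 0.0512, 0.1174]
ee_rot: [3.14, 0.001, 3.101]
force: [-0.6, 7.5, 5.3]
width: 0.0004
```

Request:
step_arm([
  [[0,-0.001,0],[0,0,0],-1],
  [[0,-0.0005,0],[0,0,0],-1],
  [[0,-0.0005,0],[0,0,0],-1],
  [[0,0,0],[0,0,0],-1],
  [[0,0,0],[0,0,0],-1],
  [[0,0,0],[0,0,0],-1],
  [[0,0,0],[0,0,0],-1],
  [[0,0,0],[0,0,0],-1],
])

```text
t: 21.75
eef_pos: [0.5299, 0.0493, 0.1175]
ee_rot: [3.14, 0.002, 3.101]
force: [-1.9, 8.7, 6.4]
width: 0.0006
```

Request:
step_arm([
  [[0,-0.001,0],[0,0,0],-1],
  [[0,-0.0005,0],[0,0,0],-1],
  [[0,-0.0005,0],[0,0,0],-1],
  [[0,0,0],[0,0,0],-1],
  [[0,0,0],[0,0,0],-1],
  [[0,0,0],[0,0,0],-1],
  [[0,0,0],[0,0,0],-1],
  [[0,0,0],[0,0,0],-1],
])

```text
t: 22.55
eef_pos: [0.5299, 0.0473, 0.1175]
ee_rot: [3.14, 0.002, 3.101]
force: [-2.2, 8.4, 6.8]
width: 0.0002
```

Not solid yet; continue in 2 mm steps.

Request:
step_arm([
  [[0,-0.001,0],[0,0,0],-1],
  [[0,-0.0005,0],[0,0,0],-1],
  [[0,-0.0005,0],[0,0,0],-1],
  [[0,0,0],[0,0,0],-1],
  [[0,0,0],[0,0,0],-1],
  [[0,0,0],[0,0,0],-1],
  [[0,0,0],[0,0,0],-1],
  [[0,0,0],[0,0,0],-1],
])

```text
t: 23.35
eef_pos: [0.5298, 0.0454, 0.1176]
ee_rot: [3.14, 0.002, 3.1]
force: [-1.2, 9.7, 6.0]
width: 0.0005
```

Request:
step_arm([
  [[0,-0.001,0],[0,0,0],-1],
  [[0,-0.0005,0],[0,0,0],-1],
  [[0,-0.0005,0],[0,0,0],-1],
  [[0,0,0],[0,0,0],-1],
  [[0,0,0],[0,0,0],-1],
  [[0,0,0],[0,0,0],-1],
  [[0,0,0],[0,0,0],-1],
  [[0,0,0],[0,0,0],-1],
])

```text
t: 24.15
eef_pos: [0.5298, 0.0433, 0.1176]
ee_rot: [3.14, 0.002, 3.101]
force: [-0.6, 8.9, 5.7]
width: 0.0007
```

Request:
step_arm([
  [[0,-0.001,0],[0,0,0],-1],
  [[0,-0.0005,0],[0,0,0],-1],
  [[0,-0.0005,0],[0,0,0],-1],
  [[0,0,0],[0,0,0],-1],
  [[0,0,0],[0,0,0],-1],
  [[0,0,0],[0,0,0],-1],
  [[0,0,0],[0,0,0],-1],
  [[0,0,0],[0,0,0],-1],
])

```text
t: 24.95
eef_pos: [0.5298, 0.0419, 0.1176]
ee_rot: [3.139, 0.002, 3.101]
force: [-2.0, 12.1, 6.8]
width: 0.0002
```

```bash
python3 - <<'E'
from h import *
p,R,s=pose();print(s['t'],p,s['force'])
q,d=viewer.grab_frame('scene');crop(q,210,180,290,230,9,'pics/f1.png')
E
```

```text
24.95 [0.52980614 0.04192203 0.11762642] [-1.98521121 12.0892167   6.7873413 ]
```

View pics/f1.png

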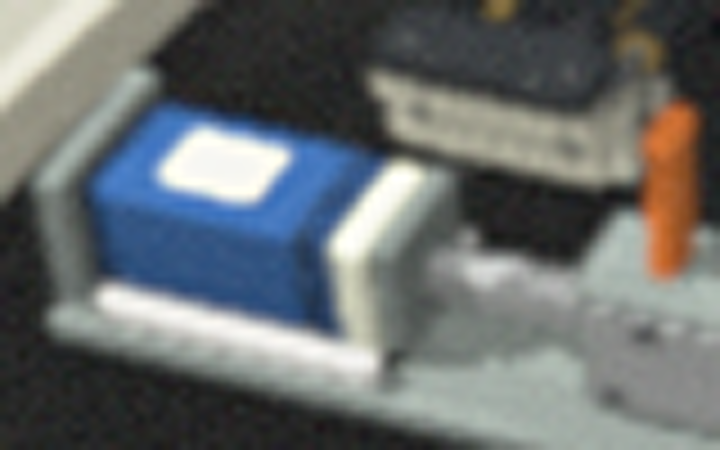

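Request:
step_arm([
  [[0,-0.0005,0],[0,0,0],-1],
  [[0,-0.0005,0],[0,0,0],-1],
  [[0,0,0],[0,0,0],-1],
  [[0,0,0],[0,0,0],-1],
  [[0,0,0],[0,0,0],-1],
  [[0,0,0],[0,0,0],-1],
  [[0,0,0],[0,0,0],-1],
  [[0,0,0],[0,0,0],-1],
])

```text
t: 25.8
eef_pos: [0.5298, 0.0413, 0.1177]
ee_rot: [3.138, 0.003, 3.101]
force: [-2.2, 14.5, 6.5]
width: 0.0005
```

Request:
step_arm([
  [[0,-0.0005,0],[0,0,0],-1],
  [[0,-0.0005,0],[0,0,0],-1],
  [[0,0,0],[0,0,0],-1],
  [[0,0,0],[0,0,0],-1],
  [[0,0,0],[0,0,0],-1],
  [[0,0,0],[0,0,0],-1],
  [[0,0,0],[0,0,0],-1],
  [[0,0,0],[0,0,0],-1],
])

```text
t: 26.6
eef_pos: [0.5298, 0.0407, 0.1177]
ee_rot: [3.138, 0.003, 3.101]
force: [-3.1, 15.8, 7.0]
width: 0.0005
```

Request:
step_arm([
  [[0,-0.0005,0],[0,0,0],-1],
  [[0,-0.0005,0],[0,0,0],-1],
  [[0,-0.0005,0],[0,0,0],-1],
  [[0,0,0],[0,0,0],-1],
  [[0,0,0],[0,0,0],-1],
  [[0,0,0],[0,0,0],-1],
  [[0,0,0],[0,0,0],-1],
  [[0,0,0],[0,0,0],-1],
])

```text
t: 27.4
eef_pos: [0.5299, 0.0397, 0.1177]
ee_rot: [3.137, 0.003, 3.101]
force: [-4.1, 18.0, 8.1]
width: 0.0007
```

Request:
step_arm([
  [[0,-0.0005,0],[0,0,0],-1],
  [[0,-0.0005,0],[0,0,0],-1],
  [[0,-0.0005,0],[0,0,0],-1],
  [[0,0,0],[0,0,0],-1],
  [[0,0,0],[0,0,0],-1],
  [[0,0,0],[0,0,0],-1],
  [[0,0,0],[0,0,0],-1],
  [[0,0,0],[0,0,0],-1],
])

```text
t: 28.2
eef_pos: [0.5298, 0.0388, 0.1178]
ee_rot: [3.136, 0.003, 3.101]
force: [-4.8, 21.7, 8.3]
width: 0.0006
```

```bash
python3 - <<'E'
from h import *
p,R,s=pose();print(s['t'],p,s['force'])
q,d=viewer.grab_frame('scene');crop(q,210,180,290,230,9,'pics/f2.png')
E
```

```text
28.2 [0.52984766 0.03879441 0.11777621] [-4.81243527 21.67256253  8.25949563]
```

View pics/f2.png

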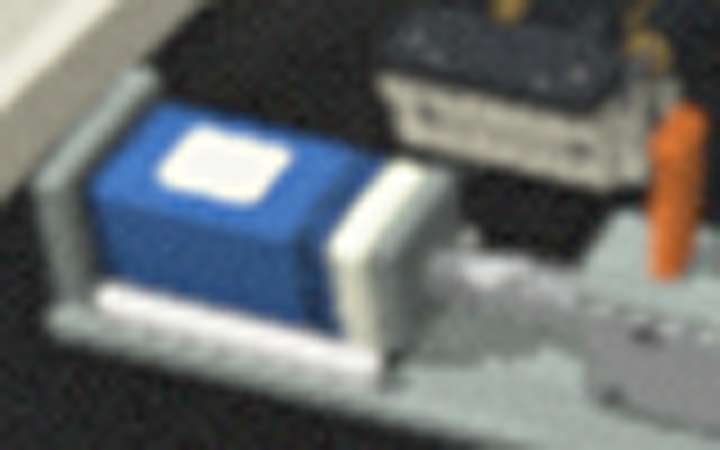

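Request:
step_arm([
  [[0,0.004,0],[0,0,0],-1],
  [[0,0.006,0],[0,0,0],-1],
  [[0,0.008,0],[0,0,0],-1],
  [[0,0.01,0],[0,0,0],-1],
  [[0,0.008,0],[0,0,0],-1],
  [[0,0,-0.02],[0,0,0],-1],
  [[0,0,-0.03],[0,0,0],-1],
  [[0,0,-0.03],[0,0,0],-1],
])

```text
t: 29.05
eef_pos: [0.5292, 0.0707, 0.197]
ee_rot: [-3.14, -0.003, 3.1]
force: [1.3, -0.1, -0.8]
width: 0.0006
```

```bash
python3 - <<'E'
from h import *
p,R,s=pose();print(s['t'],p,s['force'])
plan(p,R,[((.523,-.0965,.195),177.6,4),((.523,-.0965,.11),177.6,4)])
E
```

```text
29.05 [0.52915933 0.07072968 0.19704013] [ 1.27112702 -0.08345476 -0.80407714]
([-0.0002, -0.0418, 0.0006], [-0.03, -0.04, 0.01]) 
([-0.0002, -0.0418, 0.0006], [-0.03, -0.04, 0.01]) 
([-0.0002, -0.0418, 0.0006], [-0.03, -0.04, 0.01]) 
([-0.0002, -0.0418, 0.0005], [-0.03, -0.04, 0.01]) 
([0.0, -0.0, 0.0213], [0.0, 0.0, 0.0]) 
([0.0, -0.0, 0.0213], [0.0, 0.0, 0.0]) 
([0.0, -0.0, 0.0213], [0.0, 0.0, 0.0]) 
([0.0, -0.0, 0.0213], [0.0, 0.0, 0.0])
```

Request:
step_arm([
  [[0,-0.042,0],[0,0,0],-1],
  [[0,-0.042,0],[0,0,0],-1],
  [[0,-0.042,0],[0,0,0],-1],
  [[0,-0.041,0],[0,0,0],-1],
  [[0,0,0.02],[0,0,0],-1],
  [[0,0,0.03],[0,0,0],-1],
  [[0,0,0.03],[0,0,0],-1],
  [[0,0,0],[0,0,0],-1],
])

```text
t: 29.85
eef_pos: [0.5197, -0.0962, 0.113]
ee_rot: [-3.14, -0.008, 3.099]
force: [-0.3, 0.1, -0.4]
width: 0.0007
```

```bash
python3 - <<'E'
from h import *
p,R,s=pose();print(s['t'],p,s['force'])
q,d=viewer.grab_frame('scene');crop(q,210,150,340,240,6,'pics/g1.png')
E
```

```text
29.85 [ 0.51965148 -0.09621569  0.11302069] [-0.25719713  0.0971346  -0.36004638]
```

View pics/g1.png

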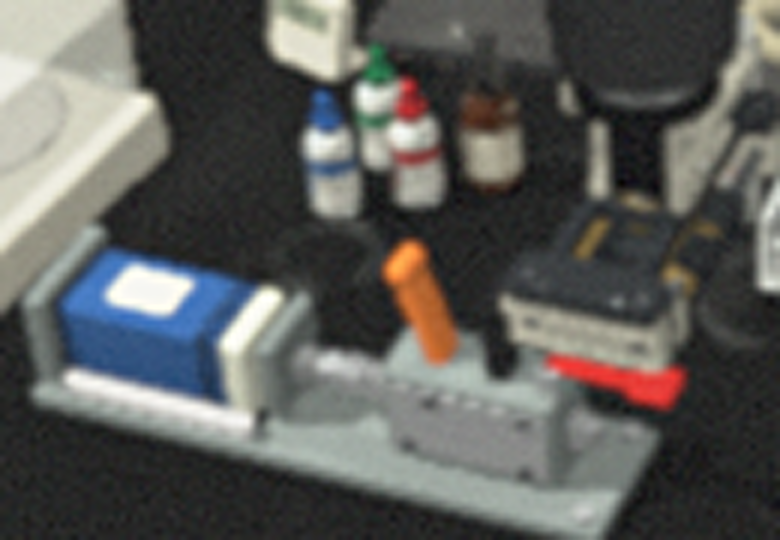

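Request:
step_arm([
  [[-0.001,0,0.012],[0,0,0],-1],
  [[0,0,0.008],[0,0,0],-1],
  [[0,0,0.005],[0,0,0],-1],
  [[0,0,0.004],[0,0,0],-1],
  [[0,0,0.004],[0,0,0],-1],
  [[0,0,0.003],[0,0,0],-1],
  [[0,0,0],[0,0,0],-1],
  [[0,0,0],[0,0,0],-1],
])

```text
t: 30.7
eef_pos: [0.5244, -0.096, 0.0813]
ee_rot: [-3.141, 0.0, 3.1]
force: [-1.9, -3.1, 4.8]
width: 0.0004
```

Request:
step_arm([
  [[0,0,0.003],[0,0,0],-1],
  [[0,0,0.003],[0,0,0],-1],
  [[0,0,0.002],[0,0,0],-1],
  [[0,0,0],[0,0,0],-1],
  [[0,0,0],[0,0,0],-1],
  [[0,0,0],[0,0,0],-1],
  [[0,0,0],[0,0,0],-1],
  [[0,0,0],[0,0,0],-1],
])

```text
t: 31.5
eef_pos: [0.5244, -0.0956, 0.0733]
ee_rot: [3.141, 0.001, 3.1]
force: [-1.6, -1.9, 5.6]
width: 0.0003
```

```bash
python3 - <<'E'
from h import *
p,R,s=pose();print(s['t'],p,s['force'])
q,d=viewer.grab_frame('scene');crop(q,210,150,340,240,6,'pics/g2.png')
E
```

```text
31.5 [ 0.52443934 -0.09557152  0.07329958] [-1.5723744  -1.94942567  5.64050717]
```

View pics/g2.png

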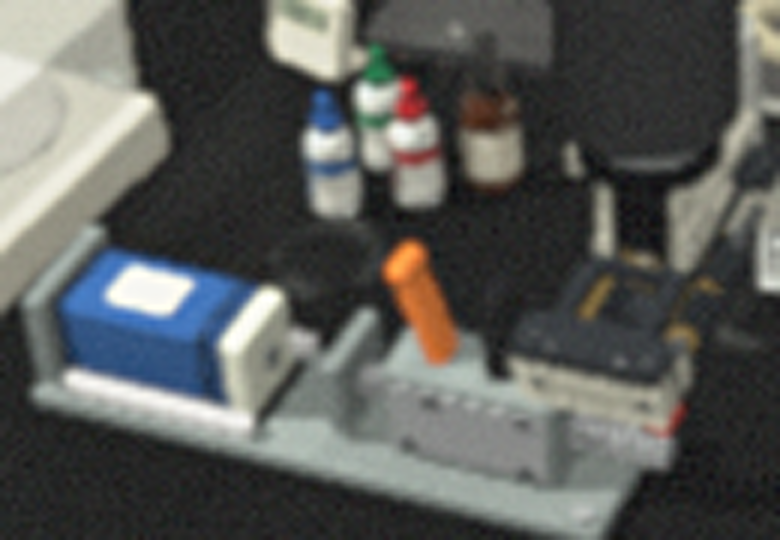

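Jaw is sliding back; keep holding.

Request:
step_arm([
  [[0,0,0],[0,0,0],-1],
  [[0,0,0],[0,0,0],-1],
  [[0,0,0],[0,0,0],-1],
  [[0,0,0],[0,0,0],-1],
  [[0,0,0],[0,0,0],-1],
  [[0,0,0],[0,0,0],-1],
  [[0,0,0],[0,0,0],-1],
  [[0,0,0],[0,0,0],-1],
])

```text
t: 32.35
eef_pos: [0.5244, -0.0956, 0.0733]
ee_rot: [3.141, 0.001, 3.1]
force: [-1.5, -1.1, 5.3]
width: 0.0002
```

Request:
step_arm([
  [[0,0,0],[0,0,0],-1],
  [[0,0,0],[0,0,0],-1],
  [[0,0,0],[0,0,0],-1],
  [[0,0,0],[0,0,0],-1],
  [[0,0,0],[0,0,0],-1],
  [[0,0,0],[0,0,0],-1],
  [[0,0,0],[0,0,0],-1],
  [[0,0,0],[0,0,0],-1],
])

```text
t: 33.15
eef_pos: [0.5244, -0.0956, 0.0733]
ee_rot: [3.141, 0.001, 3.1]
force: [-1.6, -1.5, 5.4]
width: 0.0003
```

```bash
python3 - <<'E'
from h import *
p,R,s=pose();print(s['t'],p,s['force'])
q,d=viewer.grab_frame('scene');crop(q,210,150,340,240,6,'pics/g3.png')
q,d=viewer.grab_frame('top');crop(q,150,160,350,260,4,'pics/g4.png');np.save('top5.npy',d)
w=cloud('top',d);j=w[185:215,228:246].reshape(-1,3);j=j[(j[:,2]>.055)&(j[:,2]<.08)];print(len(j),np.percentile(j,[3,50,97],axis=0).round(4))
E
```

```text
33.15 [ 0.52442834 -0.0955701   0.07331122] [-1.56856513 -1.46752358  5.38215329]Traceback (most recent call last):
  File "<stdin>", line 5, in <module>
    return _quantile_unchecked(
        a, q, axis, out, overwrite_input, method, keepdims, weights)
    return _ureduce(a,
                    func=_quantile_ureduce_func,
    ...<5 lines>...
                    overwrite_input=overwrite_input,
                    method=method)
    r = func(a, **kwargs)
    result = _quantile(arr,
                       quantiles=q,
    ...<2 lines>...
                       out=out,
                       weights=wgt)
    slices_having_nans = np.isnan(arr[-1, ...])
                                  ~~~^^^^^^^^^
IndexError: index -1 is out of bounds for axis 0 with size 0
```

View pics/g3.png

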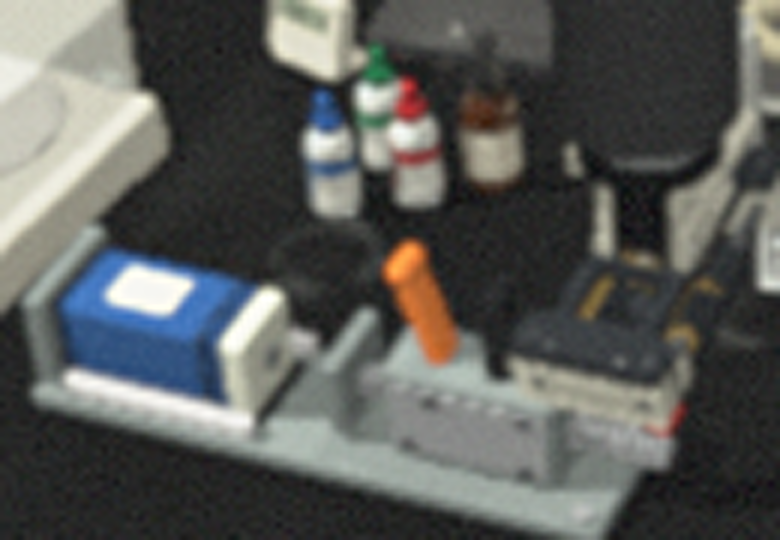

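View pics/g4.png

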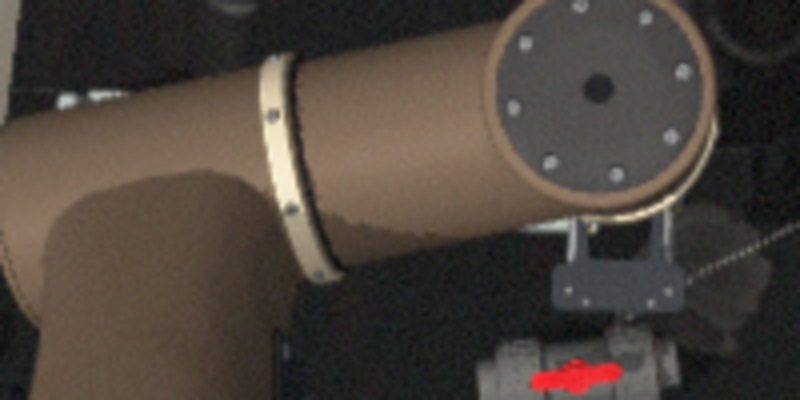

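Request:
step_arm([
  [[0,0,-0.005],[0,0,0],-1],
  [[0,0,-0.01],[0,0,0],-1],
  [[0,0,-0.03],[0,0,0],-1],
  [[0,0,-0.04],[0,0,0],-1],
  [[0,0,-0.045],[0,0,0],-1],
  [[0,-0.045,0],[0,0,0],-1],
  [[0,-0.045,0],[0,0,0],-1],
  [[0,-0.045,0],[0,0,0],-1],
])

```text
t: 34.05
eef_pos: [0.5186, -0.2311, 0.204]
ee_rot: [3.141, 0.002, 3.102]
force: [1.7, 0.1, -0.5]
width: 0.0001
```

Request:
step_arm([
  [[0,-0.045,0],[0,0,0],-1],
  [[0,-0.045,0],[0,0,0],-1],
  [[0,-0.045,0],[0,0,0],-1],
  [[0,-0.045,0],[0,0,0],-1],
  [[0,-0.045,0],[0,0,0],-1],
  [[0,-0.02,0],[0,0,0],-1],
  [[0,0,0],[0,0,0],-1],
  [[0,0,0],[0,0,0],-1],
])

```text
t: 34.85
eef_pos: [0.5081, -0.4752, 0.2025]
ee_rot: [3.14, -0.0, 3.099]
force: [0.3, 0.1, -0.5]
width: 0.0005
```

```bash
python3 - <<'E'
from h import *
p,R,s=pose();print(s['t'],p,s['force'])
q,d=viewer.grab_frame('scene');crop(q,210,150,340,240,6,'pics/h1.png')
q,d=viewer.grab_frame('top');cv2.imwrite('pics/h2.png',q[:,:,::-1]);crop(q,155,170,325,225,4.7,'pics/h3.png')
w=cloud('top',d)
for nm,(u0,u1,v0,v1,z0,z1) in dict(house=(160,232,184,216,.06,.085),jaw=(230,245,185,215,.05,.1)).items():
    k=w[v0:v1,u0:u1].reshape(-1,3);k=k[(k[:,2]>z0)&(k[:,2]<z1)]
    if len(k):print(nm,len(k),np.percentile(k,[3,50,97],axis=0).round(4).tolist())
E
```

```text
34.85 [ 0.50810909 -0.47516674  0.20245463] [ 0.28470428  0.09355492 -0.52144948]
house 1143 [[0.509, 0.1406, 0.0628], [0.5361, 0.2081, 0.0679], [0.565, 0.2668, 0.0751]]
jaw 114 [[0.5078, 0.078, 0.0511], [0.5317, 0.0828, 0.0676], [0.5551, 0.0895, 0.0726]]
```

View pics/h3.png

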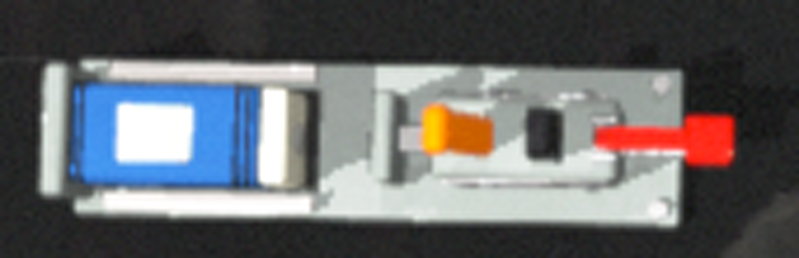

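View pics/h2.png

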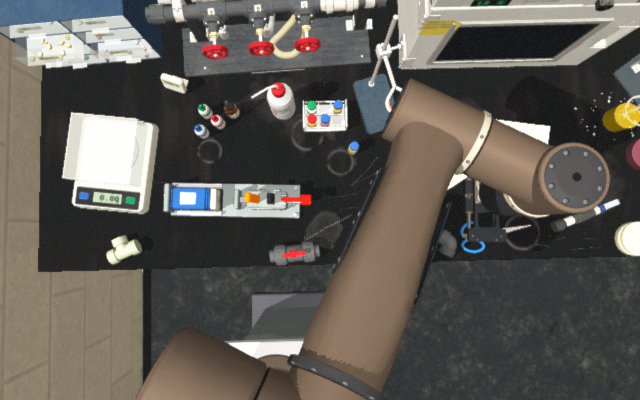

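View pics/h1.png

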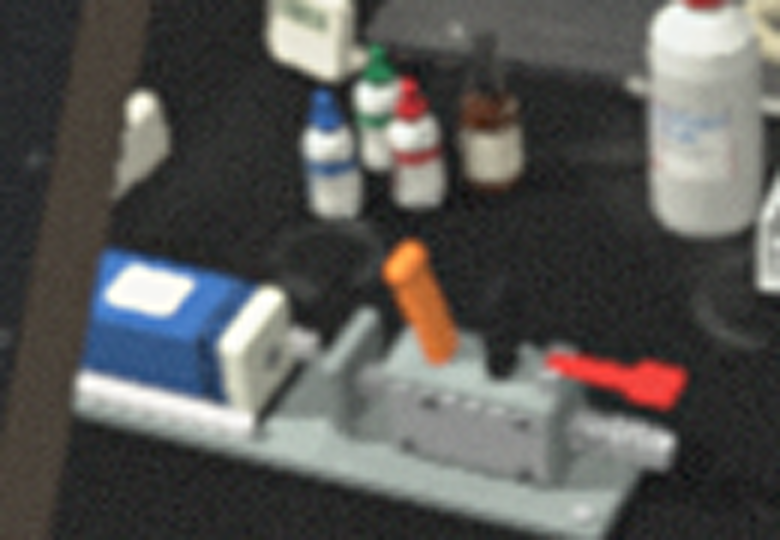

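```bash
python3 -c "
from station import ticket;print(ticket.job_done())"
```

```text
the job is handed in; nothing more can be done
None
```

The housing is lying flat in the bed against the fixed jaw with its cap pressed home, and the sliding jaw is fully back. I handed the job in at about 35 s on the robot's clock.

- **Placing:** I gripped the blue body only and set the housing between the rails with its cap toward the sliding jaw. Its top read about 68 mm high, as it should, and I let go.
- **Pumping:** I made three full strokes and a slow fourth. The fourth went solid part-way: about 22 N along the stroke (about 24 N in total), while the jaw and cap no longer moved between pictures. I went no further.
- **Release:** I held the lever down for over 1.5 s. The jaw face is back where it started, within about 1 mm, and the lever and trigger have sprung back.
- **Last look:** No orange gasket shows and the cap sits against the blue body. The valve and vial look unmoved. The arm hid the pen in the final view, but it was in place when last seen and nothing came near it. Nothing was touching the robot.

**What went wrong:** at the end of the first stroke I pushed against the trigger's own end stop and the force reached about 38 N. This was before the jaw had reached the cap, so the cap was not forced. The later strokes stayed at or below about 24 N.

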